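Secure a cart wheel with its linch pin

ROBOT

A 7-joint arm with a two-finger parallel gripper is mounted at the origin on the work surface. World frame = base frame: x ahead of the robot, y to its left, z up, the work surface at z = 0. Lengths are in m, angles in rad, forces in N, time in s.
With the tool pointing down it reaches from about 0.4 to 0.9 m from the base axis. Payload 5.6 kg.
Tool frame: the origin (TCP) lies on the centre line of the jaws, within the pads' length; the fingertips stand 25 mm ahead of it and the grasp point (between the pads) lies 6 mm ahead of it (env.tips_ahead is the distance from the TCP to the fingertips, in m); z points along the fingers, y is the direction in which the jaws open and shut (so a half turn about z gives the same grasp; the last joint's range is limited). The gripper opens to 92 mm and grips with 3 to 60 N. Pads are 20 mm wide; open, the fingers measure 128 mm over their backs; the gripper's body (75 mm by 189 mm) begins 69 mm behind the grasp point.
Start: joints at [1.178, 0.468, -0.012, 1.603, 0.006, 1.071, -0.056], TCP at [0.223, -0.611, 0.24] pointing down, gripper open.
Joint ranges: [-2.53, 2.53], [-0.31, 2.02], [-1.57, 1.55], [0.28, 2.44], [-1.29, 4.43], [0.15, 1.84], [-2.92, 2.92]. Speed limits (rad/s): [2.57, 2.57, 3.14, 3.14, 3.14, 3.14, 3.14].

INTERFACE

Orientations are given as a unit quaternion [x, y, z, w].
In Python, from bench import status, viewer, sign_off, env gives the robot as it stands.
- The arm moves only by the shell command python3 -m inch 'ROWS'. ROWS is JSON, a list of rows, each a list of 3 entries, a list of its own where there are three numbers: the shift along the tool's x, y, z in mm, then the turn about the tool's z in rad, then the opening, from 0 (shut) to 1 (fully open). In form: [[[tx, ty, tz], roll, hand], ...]. A call has 1 to 8 rows; each row is the pose to reach, as a shift and turn from the pose commanded when the call began, along the tool's axes at that moment; what a row does not reach only later rows make up. A row lasts 1/12 s, in which the tool goes at most 41.7 mm and 7.16 degrees, less where a joint would pass 70% of its speed; a pose out of reach is approached as far as the arm can. A call with a gripper value outside its range is refused whole. The fingers move at their own pace and stop on an object; the grip force is fixed at half the most. Time passes only in rows, so rows that repeat a pose let the fingers close. It gives the time, the measured TCP pose, the force and the opening at its end, in the units of the state.
- status.get_state(): the state, without advancing time (a new reading comes with each control period).
- viewer.capture(name): name is "scene" or "top" or "wrist"; returns the picture (420x560x3 uint8, red, green, blue); there is no depth.
- viewer.calibration(name): a dict with "mtx" (3x3 intrinsics, pixels), "view" (4x4, takes a point from world to camera coordinates). Camera axes: x right, y up, looking along -z (the intrinsics and any distortion apply to the point x, -y, -z); pixel columns grow to the right and rows downward; lengths in m; the calibration is good to about 2 mm. A picture is of the moment at which its call begins: read the wrist's pose just before it. calibration takes no time and is no camera call; for the wrist camera it gives the pose at the moment of the call.
- sign_off(): hands the job in, once; it reports no verdict.
Trained networks look in the newest picture that a camera, given by its name, has taken for a name from the list of things; names that differ only in an ending like _2 or _b are one class to them, and where a whole thing is asked for, a point or a joint stands for the part that bears it (a point fixed in the world has none). Each returns a list of dicts, best first, with "confidence" (0 to 1); they miss things now and then, are a little off and sometimes report something else, mostly with a low value. They report only what shows in the picture. A call takes as long as a camera call.
- viewer.spot_in(camera, name): "position" ([x, y, z] in m, in world coordinates, good to about 4 mm: the middle of the surface that is visible of it).
- viewer.outline_of(camera, name): "pixels" (420x560 bool, what is visible of it).
- viewer.place_of(camera, name): "position" ([x, y, z] in m, in world coordinates, good to about 4 mm: a listed point, or the origin of a listed thing).
The state is a dict: "clock": time; "joint_pos": joint angles; "joint_vel": joint speeds; "joint_torque": joint torques, N m; "ee_pos": TCP position; "tcp_rot": TCP orientation; "wrist_force": force on the tool from outside, world axes, zero at the start; "moment": the same for the moment, N m; "finger_gap": opening from 0.0 (shut) to 1.0 (fully open).
Only numpy, scipy, OpenCV 4.12 (cv2) and the standard library are available. Lean on these libraries where they do the work, as an engineer would, in place of code of your own. Each camera call takes 0.05 s, during which the arm holds its last target.

TASK

The cart axle is clamped in the bench vise with its wheel not yet pushed home. Push the wheel fully home against the shoulder of the axle, take the linch pin out of the wooden block, push it right down through the cross hole in the axle end until its head sits on the axle, with its ring pointing off the end of the axle, then flip the sprung ring round the axle end and over the tip of the pin so that it snaps shut. Let go and leave the other things on the bench where they are.

Things in the scene. Friction and masses are not known exactly. Their poses are not given: they have to be found in the camera images.
- axle_hole (a point): Centre of the upper mouth of the 13 mm cross hole near the free end of the axle. z points up and out along the hole, leaning 23 to 39 degrees from vertical to the robot's left; x points along the axle to its free end (outboard). The hole has a small chamfer and goes straight through the 25 mm axle.
- axle: Round steel stub axle, 25 mm diameter, level, about 150 mm above the bench, held fast in the vise (it does not turn). Origin on its centre line, in the middle of the cross hole, 12.5 mm below the hole's mouth; axes as those of axle_hole. The axle's end face is 16 mm outboard (+x) of the origin.
- wheel (a joint): How far the wheel stands outboard of home along the axle (m): 0 = fully home against the shoulder; 0.018 to 0.026 at the start, where the hub covers the cross hole. It slides stiffly (about 4 N), stays where left, and spins. Red rim, black tyre, 160 mm diameter, 40 mm wide. When home, its flat outboard side (tyre and rim nearly flush) is 33 to 34 mm inboard of the hole's centre line.
- hub_face (a point): Centre of the outboard end face of the wheel's black hub (44 mm diameter), on the axle's centre line; it stands 23 mm proud of the wheel's flat side and is 11 mm inboard of the hole's centre line when the wheel is home.
- linch_pin: Yellow linch pin. Origin: centre of the flat shoulder under the head; z up through the head. Shank 11 mm thick, 42 mm long, tapered tip. Head 14 (x) by 18 (y) by 26 mm high; the ring is hinged in its y sides 7 mm above the shoulder and, open, stands out along +x. Grip the head across y, tips 10 mm or more above the shoulder to clear the ring. Starts upright in the block, shoulder on its top.
- ring (a joint): Angle of the pin's sprung wire ring (rad): 0 = open, square to the pin; 1.57 = shut, in line with the pin and looped over the pin's tip. An over-centre spring holds it at either end; half-way is 0.79 and about 3 N at its far side flips it; once past half-way it snaps shut by itself. The ring is of 3.5 mm steel wire, 60 mm outer diameter.
- ring_far (a point): Middle of the wire on the far side of the ring, 54.5 mm from its hinge axis.
- pin_tip (a point): The tip of the linch pin, 42 mm below its shoulder. In its round hole the pin is free to swivel a little about its own axis.
- pin_block: Hardwood block fixed to the bench, 110 mm (x) by 60 mm (y) by 50 mm high, origin under its centre. The pin stands in a 13 mm hole, 46 mm deep, 30 mm to the -x side of its centre.
- vise: Blue bench vise, fixed; origin on the bench under the middle of its jaws. Jaw tops 166 mm above the bench, jaws 100 mm long along the axle (its y). The wheel and the axle's free end are on its -y side; the cross hole is 165 mm from the origin along -y. Its body reaches 145 mm to -x and 125 mm to +x.
- spray_can: Bystander: spray can standing on the bench, 52 mm diameter, 150 mm high, origin under its centre.
- screwdriver: Bystander: red-handled screwdriver lying on the bench along its x, 200 mm long, 26 mm thick handle, origin under its middle.
- hub_cap: Bystander: round black plastic hub cap lying on the bench, 52 mm diameter, 20 mm high, origin under its centre.

How it is judged:
On the way, in this order (a step that is already met when the one before it is completed fails the run):
1. the wheel is fully home against the shoulder (value of joint wheel below 0.0025 m), for 0.2 s.
2. the linch pin is right through the cross hole, its head on the axle (distance between linch_pin and axle_hole below 0.005 m and angle between the z axis of linch_pin and the z axis of axle_hole, either way round below 0.15 rad and value of joint wheel below 0.004 m), for 0.2 s.
3. the ring has snapped shut over the pin's tip (value of joint ring above 1.42 rad and distance between linch_pin and axle_hole below 0.006 m), for 0.2 s.
At the end, for the whole second after the job is handed in: Wheel within 4 mm of home; the pin through the cross hole with its shoulder within 6 mm of the hole's mouth and within 0.15 rad of its direction; the ring shut (over 1.42 rad), its far side more than 35 mm below the hole's upper mouth, past the far side of the axle; pin at rest (all of step 3 and value of joint wheel below 0.004 m and angle between the z axis of linch_pin and the z axis of axle_hole, either way round below 0.15 rad and z of ring_far in the frame of axle_hole below -0.035 m and linear speed of linch_pin below 0.02 m/s); the robot touches nothing.
It fails at once if a bystander is pushed more than 30 mm or knocked over (distance of any of spray_can, screwdriver, hub_cap from where it was at the start of the episode above 0.03 m or angle between spray_can's own z axis and vertical above 0.5 rad).
It also fails if it takes over 67 s, if anything falls off the work surface, if the arm or the gripper's body presses on something with over 40 N, if the wrist force passes 120 N, or if a joint passes its speed limit or range.

## Working session

There is one attempt and no reset: what is moved stays moved. The work goes in short steps, Python scripts to look and compute and a shell command to move; the robot and the scene stay as the last step left them, time stands still between calls to the robot, and variables do not carry over. Pictures are saved under pics/ and viewed, and the job is handed in when it is done.

```bash
ls; mkdir -p pics
cat > h.py <<'E'
import numpy as np, cv2
from bench import status, viewer, env
from scipy.spatial.transform import Rotation as R
def snap(n,f):
    im=viewer.capture(n); cv2.imwrite(f'pics/{f}.png',im[:,:,::-1]); return im
def proj(n,P):
    c=viewer.calibration(n);V=np.array(c['view']);K=np.array(c['mtx'])
    p=np.atleast_2d(P);q=p@V[:3,:3].T+V[:3,3];q=q*[1,-1,-1];u=q@K.T
    return u[:,:2]/u[:,2:]
def ray(n,uv):
    c=viewer.calibration(n);V=np.array(c['view']);K=np.array(c['mtx'])
    d=np.linalg.solve(K,[uv[0],uv[1],1])*[1,-1,-1]
    o=-V[:3,:3].T@V[:3,3];d=V[:3,:3].T@d;return o,d/np.linalg.norm(d)
def onz(n,uv,z):
    o,d=ray(n,uv);return o+d*(z-o[2])/d[2]
def st():
    s=status.get_state();p=np.array(s['ee_pos']);Rm=R.from_quat(s['tcp_rot']).as_matrix()
    print('t',round(s['clock'],2),'p',p.round(4),'F',np.round(s['wrist_force'],1),'gap',round(s['finger_gap'],3));return p,Rm
E
python3 - <<'E'
from h import *
p,Rm=st();print(Rm.round(3))
print([a for a in dir(env) if a[0]!='_'],env.tips_ahead)
for n in ['scene','top']:
    snap(n,n+'0'); c=viewer.calibration(n); print(c)
    for o in ['axle_hole','axle','wheel','hub_face','linch_pin','ring_far','pin_tip','pin_block','vise','spray_can','screwdriver','hub_cap']:
        r=viewer.place_of(n,o)
        print(o,[(np.round(x['position'],3),round(x['confidence'],2)) for x in r[:2]])
st()
E
```

```text
pics
t 0.0 p [ 0.2225 -0.6102  0.2387] F [ 0.8  0.1 -0.1] gap 1.002
[[ 0.939  0.343 -0.001]
 [ 0.343 -0.939  0.002]
 [-0.    -0.002 -1.   ]]
['IKError', 'tips_ahead'] 0.025
{'mtx': array([[383.76238772,   0.        , 281.06462349],
       [  0.        , 383.76238772, 213.2235961 ],
       [  0.        ,   0.        ,   1.        ]]), 'view': array([[-5.18548774e-01,  8.55047808e-01, -6.43823406e-04,
         2.96069690e-01],
       [-7.07697348e-01, -4.28764400e-01,  5.61538559e-01,
         3.23627450e-01],
       [ 4.79866266e-01,  2.91640764e-01,  8.27450320e-01,
        -1.43349859e+00],
       [ 0.00000000e+00,  0.00000000e+00,  0.00000000e+00,
         1.00000000e+00]])}
axle_hole [(array([0.542, 0.091, 0.159]), 0.68)]
axle [(array([0.541, 0.085, 0.15 ]), 0.94)]Traceback (most recent call last):
  File "<stdin>", line 7, in <module>
ValueError: it knows: axle, axle_hole, hub_cap, hub_face, linch_pin, pin_block, pin_tip, ring_far, screwdriver, spray_can, vise
```

Run:
```python
from h import *
st()
snap('top','top1');print(viewer.calibration('top'))
def q(n,L):
    for o in L:
        r=viewer.place_of(n,o)
        print(n,o,[(np.round(x['position'],4),round(x['confidence'],2)) for x in r[:2]])
q('scene',['hub_face','linch_pin','ring_far','pin_block','vise'])
q('top',['axle','hub_face','linch_pin','ring_far','pin_block','vise','spray_can','screwdriver','hub_cap'])
st()
```

```text
t 0.15 p [ 0.2226 -0.6103  0.2389] F [-0.2  0.7 -0.1] gap 0.999
{'mtx': array([[446.45844046,   0.        , 285.88637747],
       [  0.        , 446.45844046, 211.20430309],
       [  0.        ,   0.        ,   1.        ]]), 'view': array([[-0.02418068, -0.99965553,  0.01020351, -0.01677481],
       [ 0.98649597, -0.02220604,  0.16227321, -0.56867444],
       [-0.16199074,  0.0139896 ,  0.98669311, -1.05183229],
       [ 0.        ,  0.        ,  0.        ,  1.        ]])}
scene hub_face [(array([0.5531, 0.0901, 0.1492]), 0.91), (array([ 0.5297, -0.2821,  0.0568]), 0.65)]
scene linch_pin [(array([ 0.4828, -0.2755,  0.0506]), 0.49)]
scene ring_far [(array([ 0.5317, -0.2824,  0.0568]), 0.39)]
scene pin_block [(array([ 0.5068, -0.2866, -0.0013]), 0.74), (array([0.5517, 0.0867, 0.1501]), 0.24)]
scene vise [(array([0.3806, 0.055 , 0.0015]), 0.92)]
top axle []
top hub_face [(array([0.553 , 0.0933, 0.1517]), 0.81)]
top linch_pin [(array([ 0.4787, -0.2723,  0.0531]), 0.61), (array([ 0.5329, -0.2846,  0.0593]), 0.52)]
top ring_far [(array([ 0.5329, -0.285 ,  0.0541]), 0.46)]
top pin_block [(array([ 0.5113, -0.2875, -0.0031]), 0.98)]
top vise [(array([ 0.3778,  0.0602, -0.0034]), 0.7)]
top spray_can [(array([ 0.7897, -0.1728, -0.0042]), 0.65)]
top screwdriver [(array([0.692 , 0.3131, 0.0014]), 0.94)]
top hub_cap [(array([ 0.3282, -0.3527, -0.0006]), 0.69)]
t 0.9 p [ 0.2227 -0.6107  0.2396] F [-0.5 -0.4 -0.5] gap 0.997
```

View pics/scene0.png

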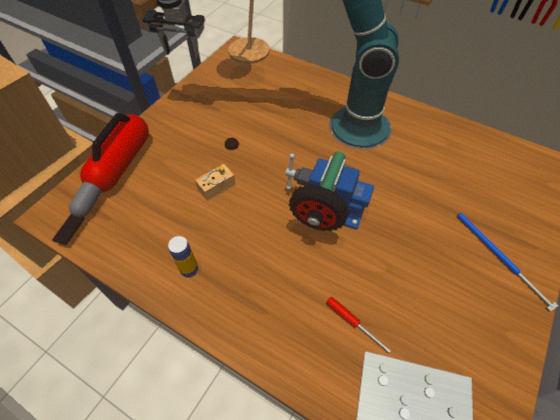

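View pics/top1.png

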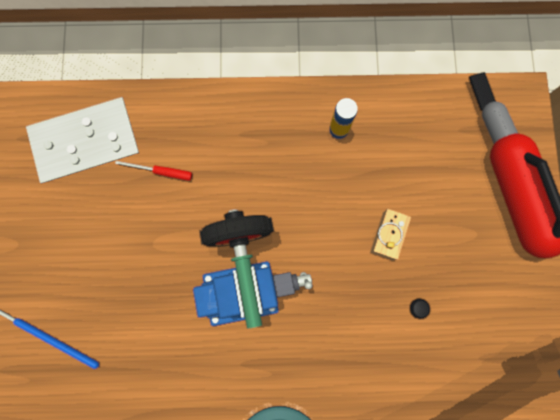

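Run:
```python
import cv2,numpy as np
a=cv2.imread('pics/top1.png')[195:335,190:325]; b=cv2.imread('pics/top1.png')[200:270,365:420]
a=cv2.resize(a,(540,560),interpolation=cv2.INTER_CUBIC)
b=cv2.resize(b,(260,331),interpolation=cv2.INTER_CUBIC)
c=np.zeros((560,800,3),np.uint8);c[:,:540]=a;c[:331,540:]=b;cv2.imwrite('pics/z1.png',c)
a=cv2.imread('pics/scene0.png')[145:245,280:380];b=cv2.imread('pics/scene0.png')[155:205,190:240]
c=np.zeros((500,800,3),np.uint8);c[:,:500]=cv2.resize(a,(500,500),interpolation=cv2.INTER_CUBIC);c[:300,500:]=cv2.resize(b,(300,300),interpolation=cv2.INTER_CUBIC);cv2.imwrite('pics/z2.png',c)
```

```text
(no output)
```

View pics/z1.png

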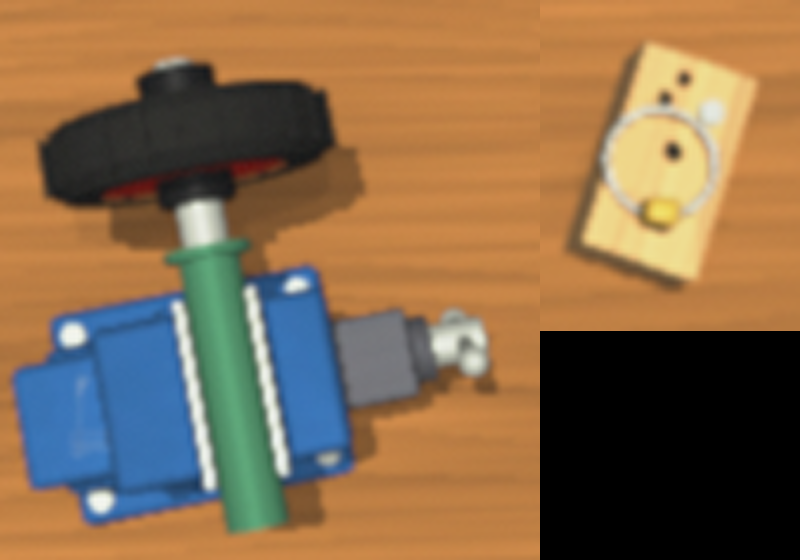

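View pics/z2.png

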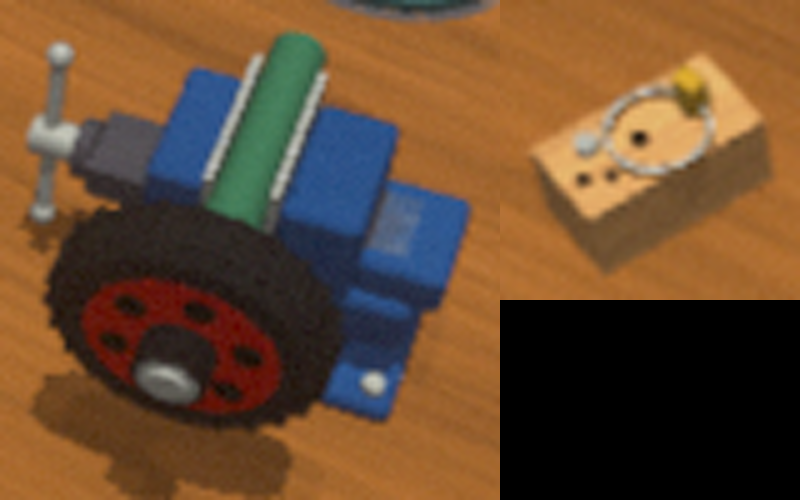

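Run:
```python
from h import *
def zz(u,v):return (190+u/4,195+v/4)
a=onz('top',zz(257,530),.15);b=onz('top',zz(206,230),.15);c=onz('top',zz(175,66),.152)
print(a,b,c);
for p,q in((a,c),(b,c),(a,b)):
  d=q-p;print(np.degrees(np.arctan2(d[1],d[0])))
def z2(u,v):return (365+(u-540)/4.727,200+v/4.727)
h=onz('top',z2(662,205),.076);r=onz('top',z2(660,163),.057);print(h,r)
for n in [(646,40),(758,80),(697,283),(580,243)]: print(onz('top',z2(*n),.05))
u=np.array([np.cos(.192),np.sin(.192)])
```

```text
[0.30141342 0.04494407 0.15      ] [0.46171375 0.0708105  0.15      ] [0.55275097 0.08707083 0.152     ]
9.514919121046567
10.126922135098555
9.166365042578887
[ 0.48043122 -0.27647992  0.076     ] [ 0.50360495 -0.2815159   0.057     ]
[ 0.56877237 -0.27995747  0.05      ]
[ 0.54641967 -0.33694491  0.05      ]
[ 0.44236949 -0.29836789  0.05      ]
[ 0.46416271 -0.23962377  0.05      ]
```

```bash
python3 -m inch '[[[0,0,-40],0,0.37],[[150,-137,-60],0.09,0.37],[[589,-537,-60],0.18,0.37],[[589,-537,-60],0.18,0.37],[[589,-537,-60],0.18,0.37],[[589,-537,-60],0.18,0.37],[[589,-537,-60],0.18,0.37],[[589,-537,-60],0.18,0.37]]'
python3 - <<'E'
from h import *
p,Rm=st();print(Rm.round(3)); print((Rm.T@(np.array([.592,.0965,.30])-p)*1000).round(1))
E
```

```text
clock: 1.57
ee_pos: [0.3583, -0.3505, 0.2893]
tcp_rot: [0.996, 0.085, 0.0, 0.0]
wrist_force: [0.6, -0.3, -0.1]
finger_gap: 0.445
t 1.57 p [ 0.3583 -0.3505  0.2893] F [ 0.6 -0.3 -0.1] gap 0.445
[[ 0.986  0.169  0.   ]
 [ 0.169 -0.986 -0.001]
 [ 0.     0.001 -1.   ]]
[ 305.8 -401.2  -10.9]
```

```bash
python3 -m inch '[[[300,-390,-10],0,0.37],[[300,-390,-10],0,0.37],[[300,-390,-10],0,0.37],[[300,-390,-10],0,0.37],[[300,-390,-10],0,0.37],[[300,-390,-10],0,0.37],[[300,-390,-10],0,0.37],[[300,-390,-10],0,0.37]]'
python3 - <<'E'
from h import *
p,Rm=st();print((Rm.T@(np.array([.592,.0965,.30])-p)*1000).round(1))
E
```

```text
clock: 2.23
ee_pos: [0.514, -0.0559, 0.2962]
tcp_rot: [0.996, 0.085, 0.0, 0.0]
wrist_force: [0.1, -0.8, -0.2]
finger_gap: 0.364
t 2.23 p [ 0.514  -0.0559  0.2962] F [ 0.1 -0.8 -0.2] gap 0.364
[ 102.6 -137.    -3.8]
```

```bash
python3 -m inch '[[[90,-120,0],0,0.37],[[90,-120,0],0,0.37],[[90,-120,0],0,0.37],[[90,-120,0],0,0.37],[[90,-120,0],0,0.37],[[90,-120,0],0,0.37]]'
python3 - <<'E'
from h import *
p,Rm=st();print((Rm.T@(np.array([.592,.0965,.30])-p)*1000).round(1))
snap('wrist','w1');snap('top','t2');c=viewer.calibration('wrist');print(c)
print(viewer.place_of('wrist','hub_face'),viewer.place_of('wrist','axle'))
E
```

```text
clock: 2.73
ee_pos: [0.5818, 0.0773, 0.2953]
tcp_rot: [0.996, 0.086, -0.0, -0.0]
wrist_force: [0.8, -0.1, -0.1]
finger_gap: 0.37
t 2.73 p [0.5818 0.0773 0.2953] F [ 0.8 -0.1 -0.1] gap 0.37
[ 13.3 -17.1  -4.7]
{'mtx': array([[337.99789963,   0.        , 283.13375703],
       [  0.        , 337.99789963, 210.39487694],
       [  0.        ,   0.        ,   1.        ]]), 'view': array([[ 1.66594102e-01, -9.86025383e-01,  5.91924919e-04,
        -2.30250847e-02],
       [ 9.50563359e-01,  1.60443003e-01, -2.65870916e-01,
        -5.20228541e-01],
       [ 2.62060501e-01,  4.48551884e-02,  9.64008457e-01,
        -5.99726919e-01],
       [ 0.00000000e+00,  0.00000000e+00,  0.00000000e+00,
         1.00000000e+00]])}
[{'position': [0.5534, 0.0932, 0.1495], 'confidence': 0.56}] [{'position': [0.5401, 0.0874, 0.1495], 'confidence': 0.56}, {'position': [0.5097, -0.2896, 0.0026], 'confidence': 0.24}]
```

View pics/w1.png

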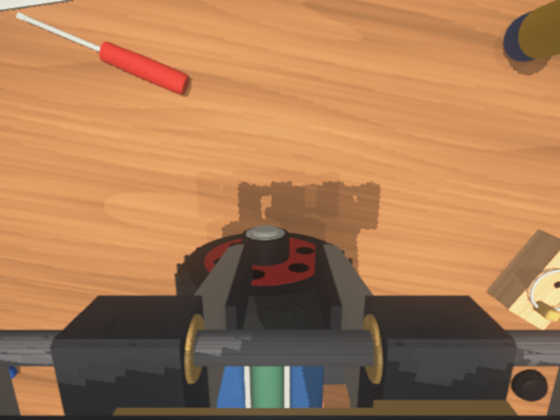

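```bash
python3 - <<'E'
from h import *
print(onz('wrist',(266,233),.152), ray('wrist',(266,233))[0])
p,Rm=st();print((Rm.T@(np.array([.592,.097,.18])-p)*1000).round(1))
E
python3 -c "
import cv2;a=cv2.imread('pics/w1.png')[200:310,160:370];cv2.imwrite('pics/w1z.png',cv2.resize(a,None,fx=3.5,fy=3.5,interpolation=2))"
```

```text
[0.5539214  0.08542049 0.152     ] [0.65548563 0.08699024 0.44018607]
t 2.93 p [0.5816 0.0738 0.2958] F [0.4 0.4 0.4] gap 0.372
[ 14.1 -21.2 115.7]
```

View pics/w1z.png

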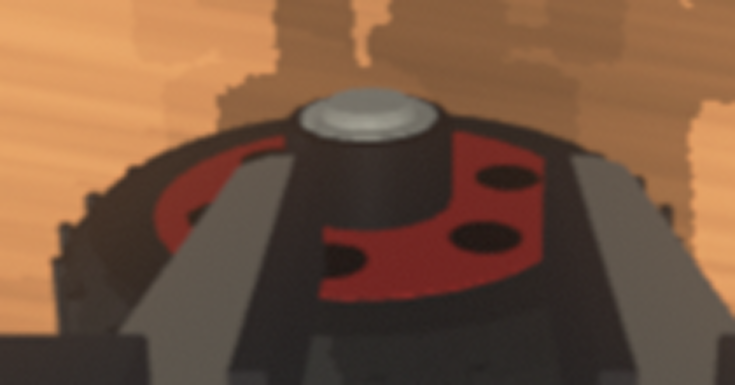

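```bash
python3 -m inch '[[[16,-18,0],0,0],[[16,-18,40],0,0],[[16,-18,80],0,0],[[16,-18,103],0,0],[[16,-18,103],0,0],[[16,-18,103],0,0],[[16,-18,103],0,0]]'
python3 - <<'E'
from h import *
p,Rm=st();print(Rm[:,0].round(3),(Rm.T@(np.array([.5405,.0868,.191])-p)*1000).round(1))
E
```

```text
clock: 3.52
ee_pos: [0.5958, 0.0957, 0.1947]
tcp_rot: [0.996, 0.084, 0.001, -0.0]
wrist_force: [1.1, -0.1, 0.9]
finger_gap: 0.005
t 3.52 p [0.5958 0.0957 0.1947] F [ 1.1 -0.1  0.9] gap 0.005
[0.986 0.168 0.003] [-56.   -0.4   3.5]
```

```bash
python3 -m inch '[[[-15,0,2],0,0],[[-28,0,2],0,0],[[-35,0,2],0,0],[[-42,0,2],0,0],[[-48,0,2],0,0],[[-52,0,2],0,0],[[-54,0,2],0,0],[[-54,0,2],0,0]]'
python3 - <<'E'
from h import *
p,Rm=st();snap('wrist','w2');snap('scene','s2');st()
print(viewer.place_of('wrist','hub_face'),viewer.place_of('scene','hub_face'),viewer.place_of('scene','axle_hole'))
E
python3 -c "
import cv2,numpy as np
a=cv2.resize(cv2.imread('pics/w2.png')[180:330,170:370],(600,450),interpolation=2);b=cv2.resize(cv2.imread('pics/s2.png')[170:250,280:360],None,fx=2.5,fy=2.5,interpolation=2)
c=np.zeros((450,800,3),np.uint8);c[:,:600]=a;c[:200,600:]=b;cv2.imwrite('pics/w2z.png',c)"
```

```text
clock: 4.18
ee_pos: [0.5429, 0.0872, 0.1925]
tcp_rot: [0.996, 0.085, 0.002, 0.0]
wrist_force: [4.6, -0.1, 2.5]
finger_gap: 0.004
t 4.18 p [0.5429 0.0872 0.1925] F [ 4.6 -0.1  2.5] gap 0.004
t 4.28 p [0.5427 0.0872 0.1919] F [4.3 1.8 4.9] gap 0.004
[] [{'position': [0.5313, 0.0832, 0.1504], 'confidence': 0.9}] [{'position': [0.5393, 0.0943, 0.161], 'confidence': 0.69}, {'position': [0.5321, 0.084, 0.1487], 'confidence': 0.59}]
```

View pics/w2z.png

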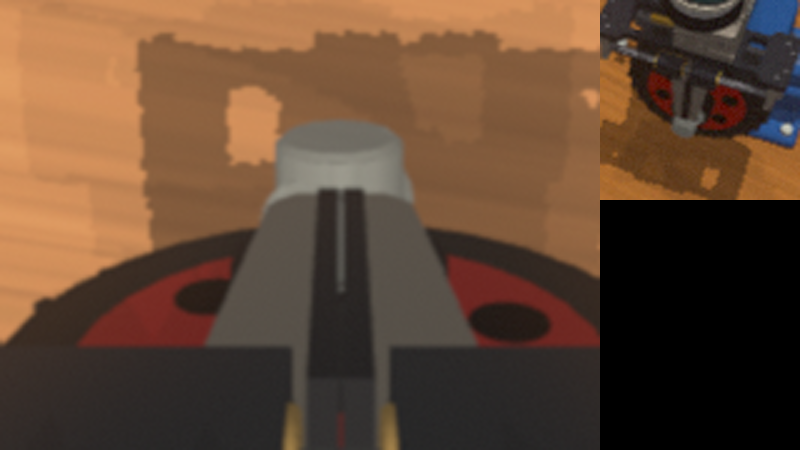

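```bash
python3 -m inch '[[[-3,0,0],0,0],[[-5,0,0],0,0],[[-5,0,0],0,0]]';python3 -m inch '[[[-2,0,0],0,0],[[-4,0,0],0,0],[[-4,0,0],0,0]]'
```

```text
clock: 4.68
ee_pos: [0.54, 0.0868, 0.1918]
tcp_rot: [0.996, 0.085, 0.004, -0.001]
wrist_force: [11.5, 1.4, 0.1]
finger_gap: 0.008
clock: 4.93
ee_pos: [0.5395, 0.0867, 0.1922]
tcp_rot: [0.996, 0.085, 0.008, -0.002]
wrist_force: [20.9, 3.1, -9.4]
finger_gap: 0.005
```

```bash
python3 -m inch '[[[15,0,0],0,0],[[35,0,-20],0,0],[[25,0,-60],0,0],[[15,-25,-80],0,0],[[15,-40,-80],0,0],[[15,-40,-80],0,0],[[15,-40,-80],0,0],[[15,-40,-80],0,0]]'
python3 - <<'E'
from h import *
p,Rm=st();snap('wrist','w3');st();snap('scene','s3');snap('top','t3')
np.savez('w3.npz',**{k:viewer.calibration('wrist')[k] for k in('mtx','view')})
for n in('wrist','scene','top'):
  for o in ('hub_face','axle_hole','axle'):
    print(n,o,[(np.round(x['position'],4),round(x['confidence'],2)) for x in viewer.place_of(n,o)[:2]])
E
python3 -c "
import cv2,numpy as np
a=cv2.resize(cv2.imread('pics/w3.png')[180:330,170:370],(600,450),interpolation=2);b=cv2.resize(cv2.imread('pics/s3.png')[170:250,280:360],None,fx=2.5,fy=2.5,interpolation=2)
d=cv2.resize(cv2.imread('pics/t3.png')[195:275,195:275],None,fx=2.5,fy=2.5,interpolation=2)
c=np.zeros((450,800,3),np.uint8);c[:,:600]=a;c[:200,600:]=b;c[200:400,600:]=d;cv2.imwrite('pics/w3z.png',c)"
```

```text
clock: 5.6
ee_pos: [0.5396, 0.1262, 0.2692]
tcp_rot: [0.996, 0.084, -0.002, 0.001]
wrist_force: [0.6, -0.1, -0.6]
finger_gap: 0.008
t 5.6 p [0.5396 0.1262 0.2692] F [ 0.6 -0.1 -0.6] gap 0.008
t 5.65 p [0.5398 0.126  0.2692] F [ 0.3 -0.5 -0.8] gap 0.003
wrist hub_face [(array([0.5301, 0.0889, 0.1501]), 0.97)]
wrist axle_hole [(array([0.5389, 0.0928, 0.1594]), 0.57)]
wrist axle [(array([0.5415, 0.0874, 0.1469]), 0.72)]
scene hub_face [(array([0.5275, 0.0836, 0.1468]), 0.62)]
scene axle_hole [(array([0.5414, 0.0922, 0.1594]), 0.7)]
scene axle [(array([0.5431, 0.0868, 0.1488]), 0.41)]
top hub_face [(array([0.528 , 0.089 , 0.1493]), 0.96), (array([ 0.7915, -0.1718, -0.0008]), 0.25)]
top axle_hole [(array([0.5373, 0.0955, 0.1602]), 0.56)]
top axle [(array([0.5429, 0.0864, 0.1471]), 0.73), (array([ 0.5334, -0.2851,  0.0546]), 0.68)]
```

View pics/w3z.png

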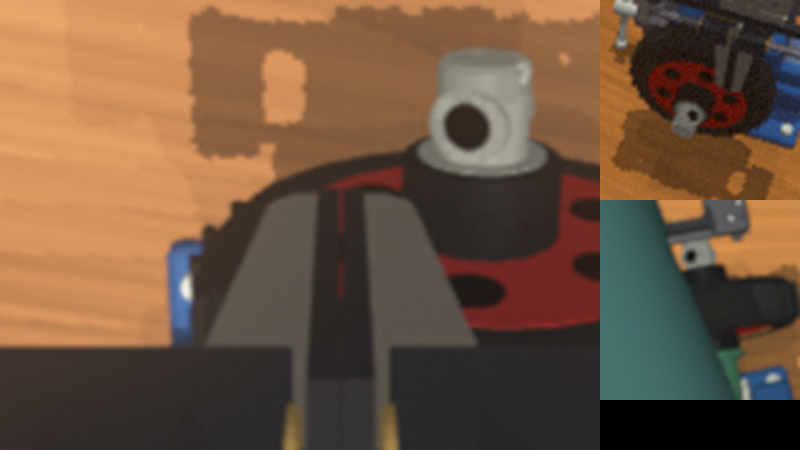

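View pics/w3.png

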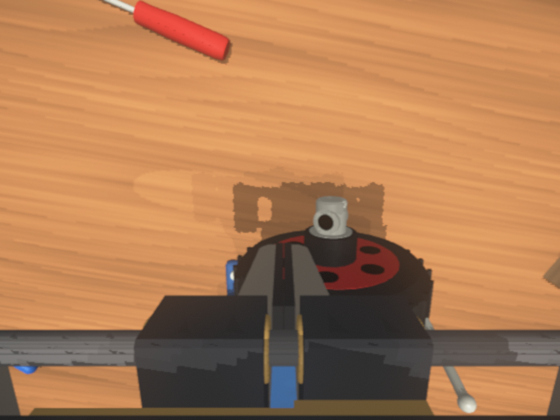

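Run:
```python
from h import *
from scipy.optimize import least_squares
d=np.load('w3.npz');V=d['view'];K=d['mtx']
def ray(uv):
    r=np.linalg.solve(K,[uv[0],uv[1],1])*[1,-1,-1];return -V[:3,:3].T@V[:3,3],V[:3,:3].T@r/np.linalg.norm(r)
yaw=np.radians(9.7);u=np.array([np.cos(yaw),np.sin(yaw),0]);n=np.array([-u[1],u[0],0])
L=(170+441/3,180+72/3);Rr=(170+533/3,180+72/3);H=(170+467/3,180+127/3)
# 2D in (n,z): tangent rays
def f(x,z=None):
    c=np.array([x[0],x[1]]);o_=[]
    for uv,sg in((L,1),(Rr,-1)):
        o,r=ray(uv);o2=np.array([o@n,o[2]]);r2=np.array([r@n,r[2]]);r2/=np.linalg.norm(r2)
        w=c-o2;o_.append((r2[0]*w[1]-r2[1]*w[0])*(1) - sg*x[2]*1)
    return o_
for z in (.147,.149,.151):
    for s in (1,-1):
        g=least_squares(lambda q:f([q[0],z,s*.0125]),[.0,]); 
        h=least_squares(lambda q:f([q[0],z,q[1]]),[0,.0125])
    a=h.x[0]; print('z',z,'lat n',a,'radius fit',h.x[1], 'y at x=.54:',(a+.54*np.sin(yaw))/np.cos(yaw))
    # hole: intersect ray with cylinder radius 12.5 (mouth)
    o,r=ray(H);c=np.array([a,z]);o2=np.array([o@n,o[2]]);r2=np.array([r@n,r[2]])
    for rad in (.0125,.0115):
        A=r2@r2;B=2*r2@(o2-c);C=(o2-c)@(o2-c)-rad**2;D=B*B-4*A*C
        t=(-B-np.sqrt(max(D,0)))/2/A;p=o+t*r;print('  hole',p.round(4),'lean',np.degrees(np.arctan2(p@n-a,p[2]-z)),'s',p@u)
# hub face s: ellipse
print('hub s',np.array([.5295,.087,0])@u,'tcp push face',(np.array([.5397,.0868,0])@u)-.010)
```

```text
z 0.147 lat n -0.006030397385969822 radius fit -0.012347209594747091 y at x=.54: 0.08618602880403746
  hole [0.5402 0.0926 0.1578] lean 30.13584140738379 s 0.5481181392541276
  hole [0.5399 0.0924 0.1567] lean 32.23216188558346 s 0.5477755634272212
z 0.149 lat n -0.0057314843465304036 radius fit -0.012254666563193007 y at x=.54: 0.08648927724417507
  hole [0.5408 0.093  0.1598] lean 29.95668960938134 s 0.548757155340774
  hole [0.5405 0.0928 0.1587] lean 32.034305807485346 s 0.548415070835354
z 0.151 lat n -0.005432571307834156 radius fit -0.012162123530909598 y at x=.54: 0.0867925256835587
  hole [0.5414 0.0933 0.1618] lean 29.777769306423437 s 0.5493961299884005
  hole [0.5411 0.0931 0.1608] lean 31.83676143214706 s 0.5490545310170939
hub s 0.5365885629047031 tcp push face 0.5366090404134964
```

```bash
python3 -m inch '[[[-128,387,0],-1.21,0.5],[[-128,387,0],-1.21,0.5],[[-128,387,0],-1.21,0.5],[[-128,387,0],-1.21,0.5],[[-128,387,0],-1.21,0.5],[[-128,387,0],-1.21,0.5],[[-128,387,0],-1.21,0.5],[[-128,387,0],-1.21,0.5]]'
python3 - <<'E'
from h import *
p,Rm=st();print(np.degrees(np.arctan2(Rm[1,0],Rm[0,0])),(Rm.T@(np.array([.479,-.2765,.2])-p)*1000).round(1))
from bench import status;print(np.round(status.get_state()['joint_pos'],2))
E
```

```text
clock: 6.87
ee_pos: [0.4962, -0.169, 0.271]
tcp_rot: [0.86, 0.51, 0.0, 0.0]
wrist_force: [0.8, 0.2, 0.1]
finger_gap: 0.496
t 6.87 p [ 0.4962 -0.169   0.271 ] F [0.8 0.2 0.1] gap 0.496
61.28042959156488 [-102.6   36.5   71.1]
[ 0.66  0.26 -0.46  1.85  0.13  1.06 -0.36]
```

```bash
python3 -m inch '[[[-88,32,0],-0.22,0.5],[[-88,32,60],-0.22,0.5],[[-88,32,60],-0.22,0.5],[[-88,32,60],-0.22,0.5],[[-88,32,60],-0.22,0.5],[[-88,32,60],-0.22,0.5]]'
python3 - <<'E'
from h import *
p,Rm=st();print(np.degrees(np.arctan2(Rm[1,0],Rm[0,0])))
snap('wrist','w4');c=viewer.calibration('wrist');np.savez('w4.npz',mtx=c['mtx'],view=c['view']);snap('top','t4')
for n in('wrist','top'):
  for o in ('linch_pin','ring_far'):
    print(n,o,[(np.round(x['position'],4),round(x['confidence'],2)) for x in viewer.place_of(n,o)[:2]])
p,Rm=st();print(np.degrees(np.arctan2(Rm[1,0],Rm[0,0])))
E
```

```text
clock: 7.37
ee_pos: [0.4826, -0.259, 0.2112]
tcp_rot: [0.801, 0.599, 0.0, -0.0]
wrist_force: [0.3, -0.2, -0.6]
finger_gap: 0.499
t 7.37 p [ 0.4826 -0.259   0.2112] F [ 0.3 -0.2 -0.6] gap 0.499
73.58668472149317
wrist linch_pin [(array([ 0.4784, -0.2705,  0.0483]), 0.88)]
wrist ring_far []
top linch_pin [(array([ 0.4803, -0.2751,  0.0519]), 0.5)]
top ring_far [(array([ 0.5345, -0.2854,  0.0582]), 0.42)]
t 7.67 p [ 0.4827 -0.2591  0.2116] F [-0.1 -0.8  0.3] gap 0.499
73.64396657409102
```

View pics/w4.png

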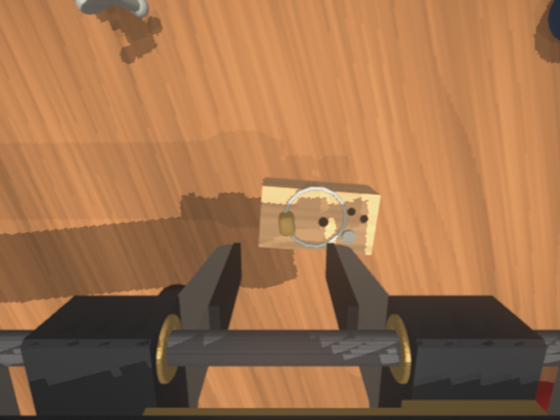

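```bash
python3 -c "
import cv2
a=cv2.imread('pics/w4.png')[170:260,250:390];cv2.imwrite('pics/w4z.png',cv2.resize(a,None,fx=5.5,fy=5.5,interpolation=2))"
```

```text
(no output)
```

View pics/w4z.png

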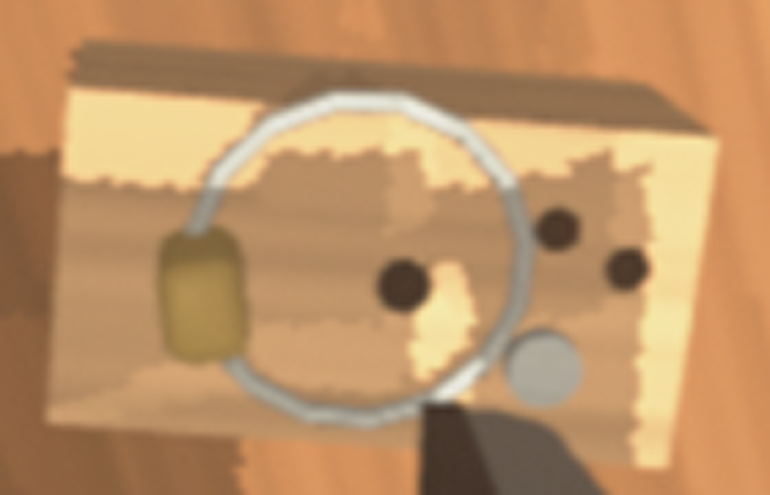

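Run:
```python
import numpy as np
d=np.load('w4.npz');V=d['view'];K=d['mtx']
def onz(z,q):
    uv=(250+q[0]/5.5,170+q[1]/5.5)
    r=V[:3,:3].T@(np.linalg.solve(K,[uv[0],uv[1],1])*[1,-1,-1]);o=-V[:3,:3].T@V[:3,3]
    return o+r*(z-o[2])/r[2]
h=onz(.076,(204,313));c=onz(.057,(360,258));f=onz(.057,(523,252));print(h,c,f)
for a,b in((h,c),(h,f)): e=b-a;print(np.hypot(*e[:2]),np.degrees(np.arctan2(e[1],e[0])))
# head edges orientation: left edge top face
a=onz(.076,(165,262));b=onz(.076,(172,352));e=b-a;print('y-edge yaw',np.degrees(np.arctan2(e[1],e[0])))
for q in [(70,88),(718,135),(668,468),(47,422)]:print(onz(.05,q))
q=[onz(.05,x) for x in [(70,88),(718,135),(668,468),(47,422)]]
m=sum(q)/4;ax=(q[1]-q[0]+q[2]-q[3]);ax/=np.linalg.norm(ax);print('block',m,np.degrees(np.arctan2(ax[1],ax[0])),'hole',m-.03*ax)
```

```text
[ 0.48199839 -0.27547334  0.076     ] [ 0.50833554 -0.27962161  0.057     ] [ 0.53484004 -0.28634647  0.057     ]
0.026661840541457465 -8.950902836393526
0.05394872011880329 -11.627348880193125
y-edge yaw -102.27339055054392
[ 0.46949289 -0.23936632  0.05      ]
[ 0.57199421 -0.2779902   0.05      ]
[ 0.55083651 -0.33481138  0.05      ]
[ 0.44781725 -0.29530229  0.05      ]
block [ 0.51003522 -0.28686755  0.05      ] -20.81535247561872 hole [ 0.4819933  -0.27620683  0.05      ]
```

```bash
python3 -m inch '[[[-16,4,30],-0.085,0.5],[[-16,4,70],-0.085,0.5],[[-16,4,100],-0.085,0.5],[[-16,4,120],-0.085,0.5],[[-16,4,120],-0.085,0.5],[[-16,4,120],-0.085,0.5],[[-16,4,120],-0.085,0.5]]'
python3 - <<'E'
from h import *
p,Rm=st();print(np.degrees(np.arctan2(Rm[1,0],Rm[0,0])),(Rm.T@(np.array([.482,-.2757,.09])-p)*1000).round(1))
E
```

```text
clock: 8.25
ee_pos: [0.4825, -0.2764, 0.0923]
tcp_rot: [0.775, 0.632, 0.001, 0.001]
wrist_force: [0.8, -0.6, -0.1]
finger_gap: 0.497
t 8.25 p [ 0.4825 -0.2764  0.0923] F [ 0.8 -0.6 -0.1] gap 0.497
78.4518622491923 [ 0.6 -0.7  2.3]
```

Close the gripper.

```bash
python3 -m inch '[[[0,0,2],0,0.3],[[0,0,2],0,0.1],[[0,0,2],0,0],[[0,0,2],0,0],[[0,0,2],0,0],[[0,0,2],0,0]]'
python3 - <<'E'
from h import *
p,Rm=st();snap('wrist','w5');snap('scene','s5')
E
python3 -c "
import cv2,numpy as np
a=cv2.resize(cv2.imread('pics/w5.png')[180:330,170:370],(600,450),interpolation=2);b=cv2.resize(cv2.imread('pics/s5.png')[145:225,180:260],None,fx=2.5,fy=2.5,interpolation=2)
c=np.zeros((450,800,3),np.uint8);c[:,:600]=a;c[:200,600:]=b;cv2.imwrite('pics/w5z.png',c)"
```

```text
clock: 8.75
ee_pos: [0.4814, -0.2765, 0.0891]
tcp_rot: [0.775, 0.632, 0.0, 0.0]
wrist_force: [-0.5, 0.2, 1.9]
finger_gap: 0.149
t 8.75 p [ 0.4814 -0.2765  0.0891] F [-0.5  0.2  1.9] gap 0.149
```

View pics/w5z.png

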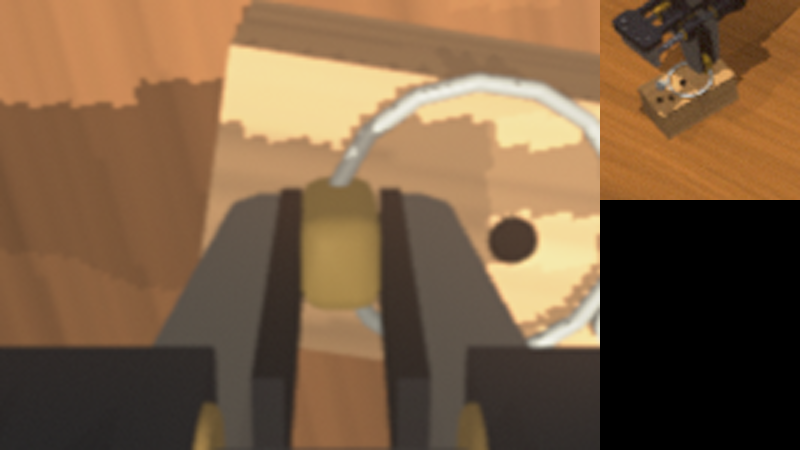

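```bash
python3 -m inch '[[[0,0,-10],0,0],[[0,0,-24],0,0],[[0,0,-34],0,0],[[0,0,-34.5],0,0],[[8,0,-34.5],0,0],[[15,0,-33.6],0,0],[[22,0,-32],0,0],[[26,0,-30.7],0,0]]'
python3 - <<'E'
from h import *
p,Rm=st();snap('wrist','w6');snap('scene','s6')
E
python3 -c "
import cv2,numpy as np
a=cv2.resize(cv2.imread('pics/w6.png')[150:300,200:400],(600,450),interpolation=2);b=cv2.resize(cv2.imread('pics/s6.png')[145:225,180:260],None,fx=2.5,fy=2.5,interpolation=2)
c=np.zeros((450,800,3),np.uint8);c[:,:600]=a;c[:200,600:]=b;cv2.imwrite('pics/w6z.png',c)"
```

```text
clock: 9.52
ee_pos: [0.4866, -0.2505, 0.1197]
tcp_rot: [0.775, 0.632, -0.0, 0.001]
wrist_force: [-0.9, -1.9, 5.4]
finger_gap: 0.148
t 9.52 p [ 0.4866 -0.2505  0.1197] F [-0.9 -1.9  5.4] gap 0.148
```

View pics/w6z.png

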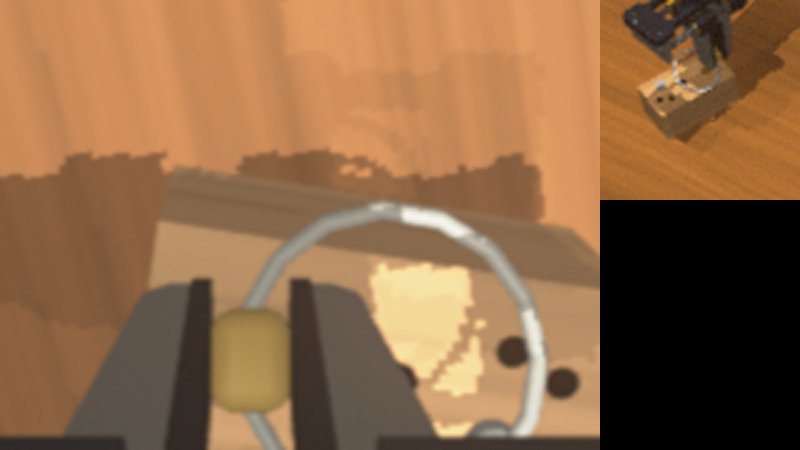

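```bash
python3 -m inch '[[[3,0,0.5],0,0],[[6,0,1.5],0,0],[[6,0,1.5],0,0]]'
python3 - <<'E'
from h import *
p,Rm=st()
E
python3 -m inch '[[[-5,0,-10],0,0],[[-10,0,-45],0,0],[[-10,0,-80],0,0],[[-10,0,-120],0,0],[[-10,0,-120],0,0],[[-10,0,-120],0,0]]'
python3 - <<'E'
from h import *
p,Rm=st();snap('wrist','w7');snap('scene','s7')
c=viewer.calibration('wrist');np.savez('w7.npz',mtx=c['mtx'],view=c['view'],p=p,R=Rm)
for n in('wrist','scene'):
  for o in ('linch_pin','ring_far','pin_tip'):
    print(n,o,[(np.round(x['position'],4),round(x['confidence'],2)) for x in viewer.place_of(n,o)[:2]])
E
python3 -c "
import cv2,numpy as np
a=cv2.resize(cv2.imread('pics/w7.png')[150:300,200:400],(600,450),interpolation=2);b=cv2.resize(cv2.imread('pics/s7.png')[105:205,160:260],None,fx=2,fy=2,interpolation=2)
c=np.zeros((450,800,3),np.uint8);c[:,:600]=a;c[:200,600:]=b;cv2.imwrite('pics/w7z.png',c)"
```

```text
clock: 9.87
ee_pos: [0.4876, -0.2446, 0.1176]
tcp_rot: [0.775, 0.632, -0.0, -0.0]
wrist_force: [-1.3, -4.0, 2.4]
finger_gap: 0.145
t 9.87 p [ 0.4876 -0.2446  0.1176] F [-1.3 -4.   2.4] gap 0.145
clock: 10.37
ee_pos: [0.4868, -0.2544, 0.2402]
tcp_rot: [0.775, 0.632, 0.001, 0.002]
wrist_force: [-1.0, 0.1, -1.1]
finger_gap: 0.147
t 10.37 p [ 0.4868 -0.2544  0.2402] F [-1.   0.1 -1.1] gap 0.147
wrist linch_pin [(array([ 0.4848, -0.2631,  0.204 ]), 0.8)]
wrist ring_far [(array([ 0.5389, -0.2756,  0.2104]), 0.96)]
wrist pin_tip [(array([ 0.5101, -0.293 ,  0.0016]), 0.66), (array([ 0.3261, -0.3614,  0.0005]), 0.21)]
scene linch_pin [(array([ 0.4829, -0.2653,  0.2024]), 0.62)]
scene ring_far [(array([ 0.5339, -0.2718,  0.21  ]), 0.64), (array([ 0.7908, -0.1745, -0.0022]), 0.42)]
scene pin_tip [(array([ 0.4805, -0.2852,  0.1669]), 0.56)]
```

View pics/w7z.png

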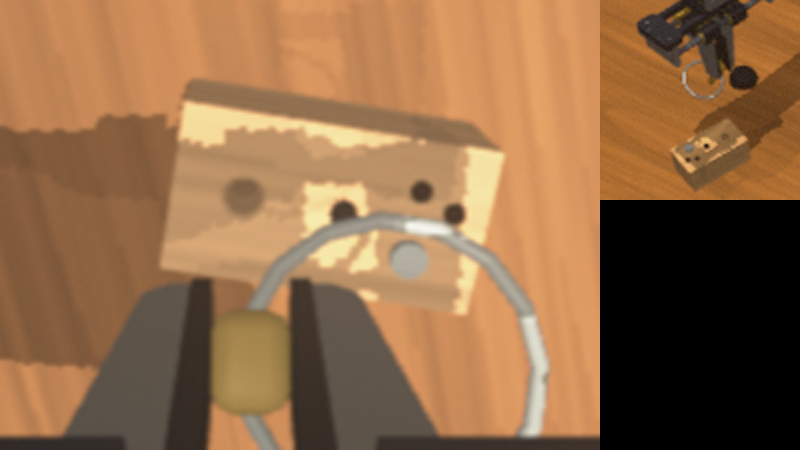

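View pics/s7.png

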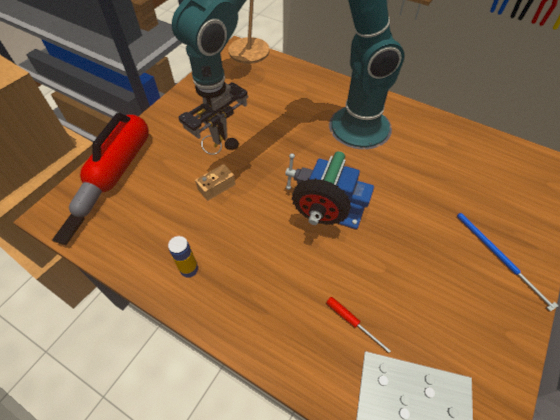

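Run:
```python
import numpy as np
d=np.load('w7.npz');V=d['view'];K=d['mtx'];p=d['p'];R=d['R']
tx,ty=R[:,0],R[:,1];up=np.array([0,0,1.])
def pr(P):
    q=(V[:3,:3]@P+V[:3,3])*[1,-1,-1];u=K@q;u=u[:2]/u[2];return ((u-[200,150])*3).round(0)
for th in (24,27,30,33,36):
    t=np.radians(th);z=np.sin(t)*tx+np.cos(t)*up;x=ty;y=np.cross(z,x)
    piv=p+.019*R[:,2];sh=piv-.020*z
    al=np.linspace(0,2*np.pi,73)
    P=[pr(sh+.007*z+x*(.02625+.02825*np.cos(a))+y*.02825*np.sin(a)) for a in al];P=np.array(P)
    print(th,'top',P[P[:,1].argmin()],'right',P[P[:,0].argmax()],'head top',pr(sh+.026*z))
```

```text
24 top [400. 203.] right [556. 355.] head top [262. 357.]
27 top [399. 208.] right [557. 373.] head top [262. 355.]
30 top [398. 213.] right [557. 363.] head top [262. 353.]
33 top [410. 219.] right [557. 367.] head top [262. 351.]
36 top [396. 224.] right [558. 397.] head top [262. 349.]
```

```bash
python3 -m inch '[[[20,0,-30],0,0],[[55,-5,-60],-0.05,0],[[100,-10,-70],-0.1,0],[[140,-13,-70],-0.2,0],[[180,-15,-70],-0.3,0],[[220,-18,-70],-0.37,0],[[260,-20,-70],-0.37,0],[[300,-24,-70],-0.37,0]]'
python3 - <<'E'
from h import *
p,Rm=st();print(np.degrees(np.arctan2(Rm[1,0],Rm[0,0])),(Rm.T@(np.array([.5337,.1306,.30])-p)*1000).round(1))
E
```

```text
clock: 11.43
ee_pos: [0.5222, 0.0449, 0.3077]
tcp_rot: [0.645, 0.764, -0.0, -0.0]
wrist_force: [1.1, 0.0, -0.8]
finger_gap: 0.15
t 11.43 p [0.5222 0.0449 0.3077] F [ 1.1  0.  -0.8] gap 0.15
99.60537834499536 [82.6 25.6  7.7]
```

```bash
python3 -m inch '[[[30,10,0],0,0],[[60,20,0],0,0],[[86,25,0],0,0],[[86,25,20],0,0],[[86,25,40],0,0],[[86,25,60],0,0],[[86,25,60],0,0],[[86,25,60],0,0]]'
python3 - <<'E'
from h import *
p,Rm=st();print(np.degrees(np.arctan2(Rm[1,0],Rm[0,0])))
snap('wrist','w8');c=viewer.calibration('wrist');np.savez('w8.npz',mtx=c['mtx'],view=c['view'],p=p,R=Rm);snap('scene','s8');snap('top','t8')
for n in('wrist','scene','top'):
  for o in ('linch_pin','axle_hole','pin_tip'):
    print(n,o,[(np.round(x['position'],4),round(x['confidence'],2)) for x in viewer.place_of(n,o)[:2]])
st()
E
python3 -c "
import cv2,numpy as np
a=cv2.resize(cv2.imread('pics/w8.png')[150:300,200:400],(600,450),interpolation=2);b=cv2.resize(cv2.imread('pics/s8.png')[150:250,280:380],None,fx=2,fy=2,interpolation=2)
d=cv2.resize(cv2.imread('pics/t8.png')[185:285,185:285],None,fx=2,fy=2,interpolation=2)
c=np.zeros((450,800,3),np.uint8);c[:,:600]=a;c[:200,600:]=b;c[200:400,600:]=d;cv2.imwrite('pics/w8z.png',c)"
```

```text
clock: 12.1
ee_pos: [0.532, 0.132, 0.2471]
tcp_rot: [0.645, 0.764, -0.001, -0.001]
wrist_force: [-0.2, 0.4, -0.5]
finger_gap: 0.15
t 12.1 p [0.532  0.132  0.2471] F [-0.2  0.4 -0.5] gap 0.15
99.63743359115776
wrist linch_pin [(array([0.5359, 0.1239, 0.2106]), 0.68)]
wrist axle_hole [(array([0.5401, 0.0924, 0.1616]), 0.69)]
wrist pin_tip []
scene linch_pin [(array([0.584 , 0.1344, 0.2203]), 0.75), (array([0.5361, 0.1203, 0.2101]), 0.49)]
scene axle_hole [(array([0.5395, 0.0957, 0.1584]), 0.71)]
scene pin_tip [(array([0.5355, 0.0992, 0.1762]), 0.59)]
top linch_pin []
top axle_hole [(array([0.5419, 0.0951, 0.1586]), 0.55)]
top pin_tip []
t 12.7 p [0.5326 0.1321 0.2481] F [ 0.5  0.5 -1. ] gap 0.147
```

View pics/w8z.png

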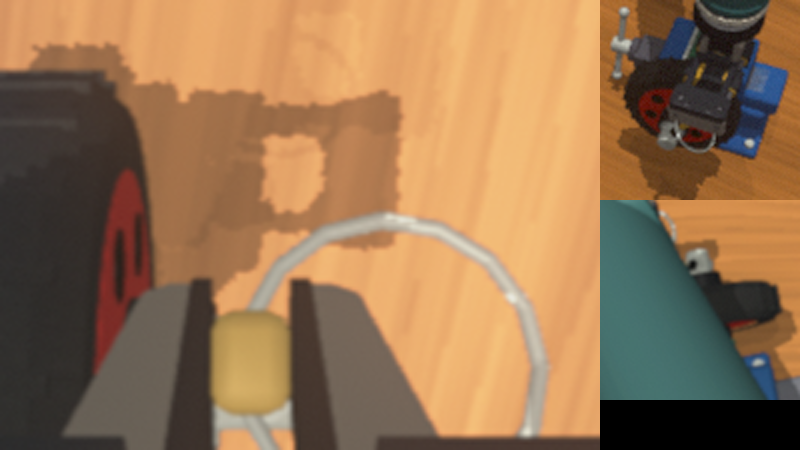

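View pics/w8.png

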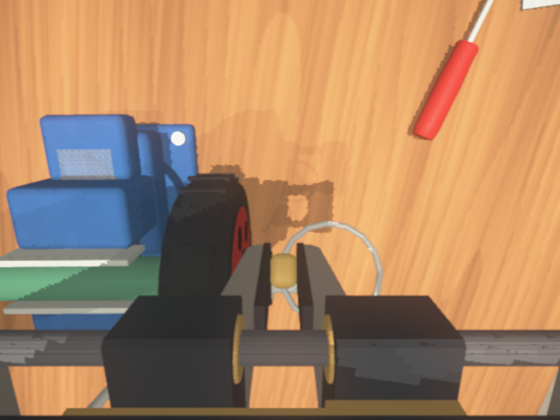

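```bash
python3 -m inch '[[[2,1,0],0,0],[[-1,1,5],0,0],[[-4,1,10.5],0,0],[[-7,1,15],0,0],[[-9,1,18.5],0,0],[[-11,1,22],0,0],[[-12,1,24],0,0],[[-12,1,24],0,0]]'
python3 - <<'E'
from h import *
p,Rm=st();snap('scene','s9');snap('wrist','w9')
E
python3 -c "
import cv2,numpy as np
b=cv2.resize(cv2.imread('pics/s9.png')[180:240,300:360],None,fx=7,fy=7,interpolation=2)
a=cv2.resize(cv2.imread('pics/w9.png')[220:330,230:325],(363,420),interpolation=2)
cv2.imwrite('pics/s9z.png',np.hstack([b,a]))"
```

```text
clock: 13.37
ee_pos: [0.5353, 0.12, 0.2233]
tcp_rot: [0.646, 0.764, -0.0, -0.0]
wrist_force: [0.0, 0.5, -0.6]
finger_gap: 0.149
t 13.37 p [0.5353 0.12   0.2233] F [ 0.   0.5 -0.6] gap 0.149
```

View pics/s9z.png

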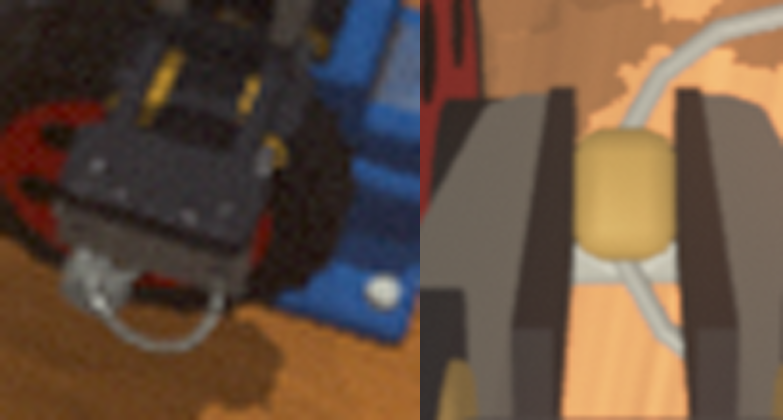

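```bash
python3 -m inch '[[[-3,0,4.5],0,0],[[-6,0,9.5],0,0],[[-8,0,14],0,0],[[-8,0,14],0,0]]'; python3 -m inch '[[[-3,0,4.5],0,0],[[-5,0,8],0,0],[[-6,0,10],0,0],[[-6,0,10],0,0]]'
python3 - <<'E'
from h import *
p,Rm=st();
for z in [p[2]-.019]:print('k',(z-.1597)/.857-.02)
E
```

```text
clock: 13.8
ee_pos: [0.5365, 0.1115, 0.2087]
tcp_rot: [0.646, 0.764, -0.001, -0.0]
wrist_force: [0.8, 0.3, -2.1]
finger_gap: 0.152
clock: 14.13
ee_pos: [0.5377, 0.1062, 0.1993]
tcp_rot: [0.645, 0.764, -0.0, -0.0]
wrist_force: [0.6, 0.8, -1.0]
finger_gap: 0.145
t 14.13 p [0.5377 0.1062 0.1993] F [ 0.6  0.8 -1. ] gap 0.145
k 0.003998697622914823
```

```bash
python3 -m inch '[[[-1,0,2],0,0],[[-2,0,3.5],0,0],[[-2.5,0,4.5],0,0],[[-2.5,0,4.5],0,0]]'
python3 - <<'E'
from h import *
p,Rm=st();
for z in [p[2]-.019]:print('k',(z-.1597)/.857-.02)
E
```

```text
clock: 14.47
ee_pos: [0.5384, 0.1053, 0.1969]
tcp_rot: [0.645, 0.764, 0.0, 0.0]
wrist_force: [-3.5, 0.4, 8.9]
finger_gap: 0.148
t 14.47 p [0.5384 0.1053 0.1969] F [-3.5  0.4  8.9] gap 0.148
k 0.0012440162035956062
```

```bash
python3 -m inch '[[[-1,0,1.7],0,0],[[-1.5,0,2.5],0,0],[[-1.5,0,2.5],0,0]]'
python3 - <<'E'
from h import *
p,Rm=st();
for z in [p[2]-.019]:print('k',(z-.1597)/.857-.02)
snap('wrist','w10');snap('scene','s10')
for n in('wrist','scene'):
  for o in ('linch_pin','ring_far'):
    print(n,o,[(np.round(x['position'],4),round(x['confidence'],2)) for x in viewer.place_of(n,o)[:2]])
E
python3 -c "
import cv2,numpy as np
b=cv2.resize(cv2.imread('pics/s10.png')[180:240,300:360],None,fx=7,fy=7,interpolation=2)
a=cv2.resize(cv2.imread('pics/w10.png')[220:330,230:325],(363,420),interpolation=2)
cv2.imwrite('pics/s10z.png',np.hstack([b,a]))"
```

```text
clock: 14.72
ee_pos: [0.5385, 0.1053, 0.1967]
tcp_rot: [0.645, 0.764, 0.001, 0.0]
wrist_force: [-8.7, 0.9, 24.6]
finger_gap: 0.149
t 14.72 p [0.5385 0.1053 0.1967] F [-8.7  0.9 24.6] gap 0.149
k 0.000966100296922557
wrist linch_pin [(array([0.5378, 0.0952, 0.1612]), 0.82)]
wrist ring_far [(array([ 0.38  ,  0.0614, -0.0039]), 0.71), (array([0.5899, 0.1085, 0.1603]), 0.67)]
scene linch_pin [(array([0.5412, 0.0941, 0.1602]), 0.58)]
scene ring_far [(array([0.5884, 0.1048, 0.1659]), 0.46)]
```

View pics/s10z.png

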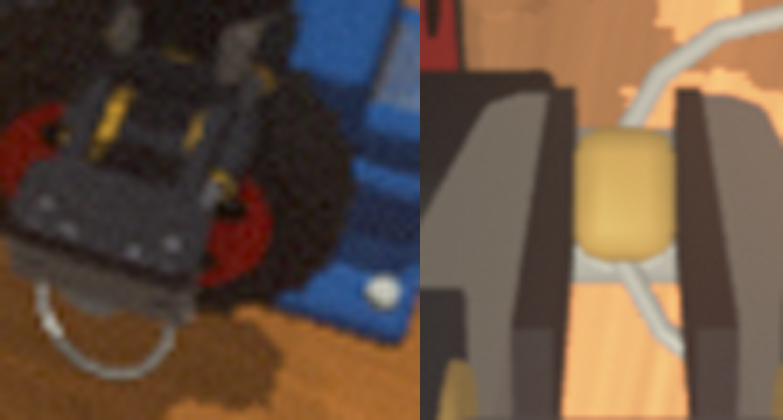

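```bash
python3 -m inch '[[[1,0,-2],0,0.1],[[1,0,-2],0,0.25],[[1,0,-2],0,0.25],[[1,0,-2],0,0.25],[[1,0,-2],0,0.25],[[1,0,-12],0,0.25],[[1,0,-35],0,0.25],[[1,0,-60],0,0.25]]'
python3 - <<'E'
from h import *
p,Rm=st();c=viewer.calibration('wrist')
snap('wrist','w11');np.savez('w11.npz',mtx=c['mtx'],view=c['view']);snap('scene','s11')
for n in('wrist','scene'):
  for o in ('linch_pin','ring_far'):
    print(n,o,[(np.round(x['position'],4),round(x['confidence'],2)) for x in viewer.place_of(n,o)[:2]])
st()
E
python3 -c "
import cv2,numpy as np
b=cv2.resize(cv2.imread('pics/s11.png')[180:240,300:360],None,fx=7,fy=7,interpolation=2)
a=cv2.resize(cv2.imread('pics/w11.png')[180:320,200:320],(360,420),interpolation=2)
cv2.imwrite('pics/s11z.png',np.hstack([b,a]))"
```

```text
clock: 15.68
ee_pos: [0.5367, 0.1028, 0.2522]
tcp_rot: [0.645, 0.764, -0.002, -0.002]
wrist_force: [0.4, 1.0, -0.2]
finger_gap: 0.252
t 15.68 p [0.5367 0.1028 0.2522] F [ 0.4  1.  -0.2] gap 0.252
wrist linch_pin [(array([0.5387, 0.0961, 0.1593]), 0.72), (array([0.5955, 0.1072, 0.1642]), 0.52)]
wrist ring_far [(array([0.5961, 0.1045, 0.1627]), 0.57)]
scene linch_pin [(array([0.5407, 0.0956, 0.1611]), 0.44)]
scene ring_far [(array([ 0.5063, -0.2862, -0.0007]), 0.41), (array([0.5919, 0.1066, 0.1671]), 0.38)]
t 15.98 p [0.5375 0.103  0.2519] F [-0.2  0.1  0.2] gap 0.249
```

View pics/s11z.png

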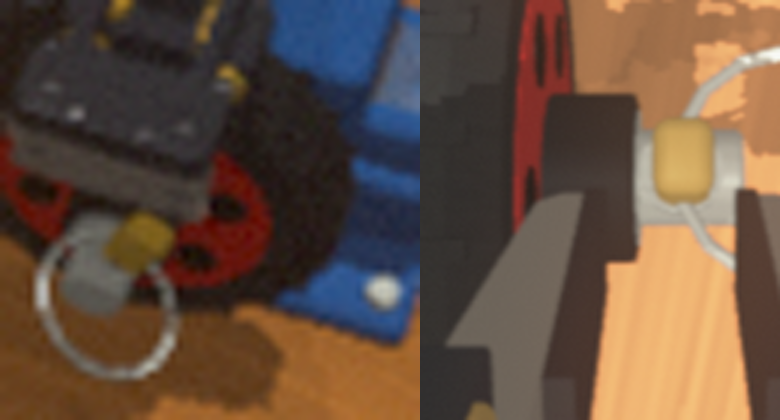

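View pics/w11.png

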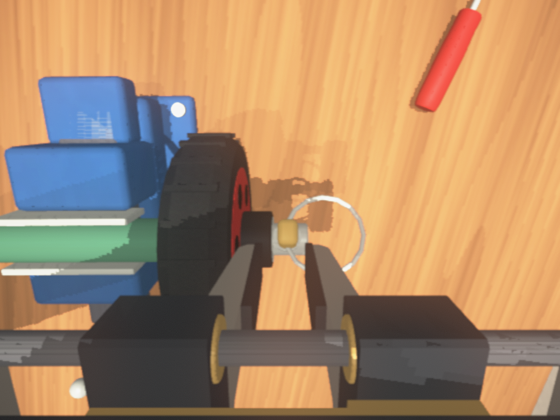

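```bash
python3 -m inch '[[[7,25,-10],0,0.2],[[13.5,47,-10],0.12,0],[[13.5,47,-10],1.57,0],[[13.5,47,-10],1.57,0],[[13.5,47,-10],1.57,0],[[13.5,47,-10],1.57,0],[[13.5,47,-10],1.57,0],[[13.5,47,-10],1.57,0]]';python3 -m inch '[[[0,0,0],0.9,0],[[0,0,0],0.9,0],[[0,0,0],0.9,0],[[0,0,0],0.9,0],[[0,0,0],0.9,0],[[0,0,0],0.9,0],[[0,0,0],0.9,0]]'
python3 - <<'E'
from h import *
p,Rm=st();print(np.degrees(np.arctan2(Rm[1,0],Rm[0,0])),(Rm.T@(np.array([.5814,.1241,.2056])-p)*1000).round(1))
E
```

```text
clock: 16.65
ee_pos: [0.5816, 0.1245, 0.2613]
tcp_rot: [0.908, 0.418, -0.002, -0.0]
wrist_force: [0.0, -0.4, -0.5]
finger_gap: 0.005
clock: 17.23
ee_pos: [0.5816, 0.1245, 0.2613]
tcp_rot: [1.0, -0.006, -0.002, 0.0]
wrist_force: [-0.2, 0.1, 0.0]
finger_gap: 0.005
t 17.23 p [0.5816 0.1245 0.2613] F [-0.2  0.1  0. ] gap 0.005
-0.7175566233611196 [ 0.   0.3 55.7]
```

```bash
python3 -m inch '[[[0,0,0],-0.1,0],[[0,0,15],-0.18,0],[[0,0,35],-0.18,0],[[0,0,50],-0.18,0],[[0,0,50],-0.18,0]]'
python3 - <<'E'
from h import *
p,Rm=st();print(np.degrees(np.arctan2(Rm[1,0],Rm[0,0])),(Rm.T@(np.array([.5814,.1241,.2056])-p)*1000).round(1))
snap('wrist','w12');snap('scene','s12');
for n in('wrist','scene'):
  for o in ('linch_pin','ring_far'):
    print(n,o,[(np.round(x['position'],4),round(x['confidence'],2)) for x in viewer.place_of(n,o)[:2]])
E
python3 -c "
import cv2,numpy as np
b=cv2.resize(cv2.imread('pics/s12.png')[180:240,300:360],None,fx=6,fy=6,interpolation=2)
a=cv2.resize(cv2.imread('pics/w12.png')[200:320,220:370],(450,360),interpolation=2)
cv2.imwrite('pics/s12z.png',np.hstack([b,a]))"
```

```text
clock: 17.65
ee_pos: [0.5797, 0.1237, 0.2083]
tcp_rot: [0.996, 0.087, -0.004, 0.001]
wrist_force: [-0.5, -0.4, 0.5]
finger_gap: 0.01
t 17.65 p [0.5797 0.1237 0.2083] F [-0.5 -0.4  0.5] gap 0.01
9.9490156233406 [ 1.8 -0.   2.7]
wrist linch_pin []
wrist ring_far []
scene linch_pin [(array([0.5415, 0.0958, 0.1604]), 0.62)]
scene ring_far [(array([0.5889, 0.1083, 0.1664]), 0.38)]
```

View pics/s12z.png

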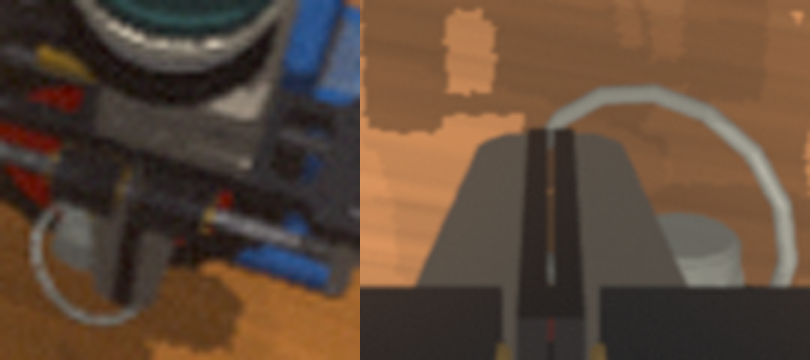

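```bash
python3 -m inch '[[[7,0,0],0,0],[[7,5,8.6],0,0],[[7,9,14.6],0,0],[[7,11.5,19],0,0],[[7,14,23],0,0],[[7,14,23],0,0]]'
python3 - <<'E'
from h import *
p,Rm=st();snap('wrist','w13');snap('scene','s13');st()
E
python3 -c "
import cv2,numpy as np
b=cv2.resize(cv2.imread('pics/s13.png')[180:240,300:360],None,fx=6,fy=6,interpolation=2)
a=cv2.resize(cv2.imread('pics/w13.png')[200:320,220:370],(450,360),interpolation=2)
cv2.imwrite('pics/s13z.png',np.hstack([b,a]))"
```

```text
clock: 18.45
ee_pos: [0.5918, 0.1117, 0.1891]
tcp_rot: [0.996, 0.086, -0.0, -0.0]
wrist_force: [-0.9, 0.8, 2.3]
finger_gap: 0.003
t 18.45 p [0.5918 0.1117 0.1891] F [-0.9  0.8  2.3] gap 0.003
t 18.55 p [0.5918 0.1125 0.19  ] F [ 0.  -0.3  1.3] gap 0.004
```

View pics/s13z.png

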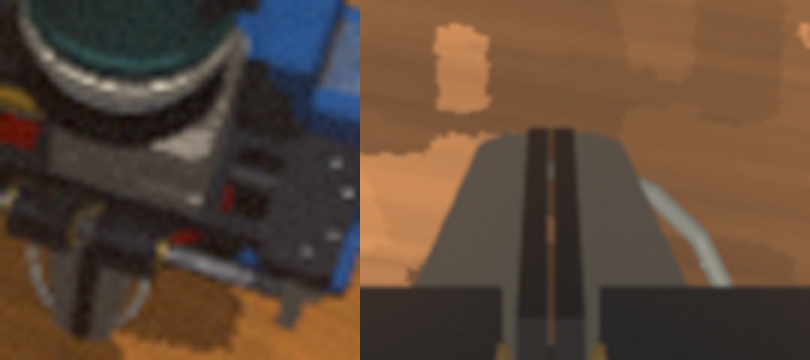

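```bash
python3 -m inch '[[[-2,2.5,4.3],0,0],[[-3,5,8.6],0,0],[[-5,7.5,12.8],0,0],[[-7,10.3,17],0,0],[[-7,10.3,17],0,0]]'
python3 - <<'E'
from h import *
p,Rm=st();snap('wrist','w14');snap('scene','s14');st()
E
python3 -c "
import cv2,numpy as np
b=cv2.resize(cv2.imread('pics/s14.png')[180:240,300:360],None,fx=6,fy=6,interpolation=2)
a=cv2.resize(cv2.imread('pics/w14.png')[200:320,220:370],(450,360),interpolation=2)
cv2.imwrite('pics/s14z.png',np.hstack([b,a]))"
```

```text
clock: 18.97
ee_pos: [0.5859, 0.0999, 0.1719]
tcp_rot: [0.996, 0.086, -0.001, 0.0]
wrist_force: [1.0, 0.7, 2.0]
finger_gap: 0.004
t 18.97 p [0.5859 0.0999 0.1719] F [1.  0.7 2. ] gap 0.004
t 19.07 p [0.5864 0.1007 0.1726] F [0.9 1.8 1.7] gap 0.005
```

View pics/s14z.png

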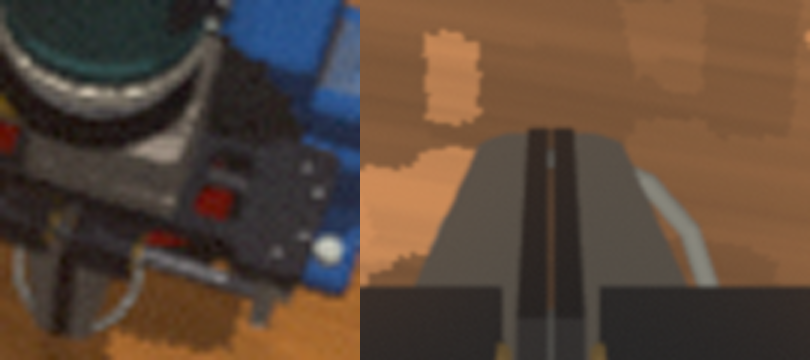

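```bash
python3 -m inch '[[[-2,2.5,4.3],0,0],[[-5,5,8.6],0,0],[[-7,7.5,12.8],0,0],[[-9,9.3,15.5],0,0],[[-9,9.3,15.5],0,0]]'
python3 - <<'E'
from h import *
p,Rm=st();snap('wrist','w15');snap('scene','s15');st()
for n in('wrist','scene'):
  for o in ('linch_pin','ring_far'):
    print(n,o,[(np.round(x['position'],4),round(x['confidence'],2)) for x in viewer.place_of(n,o)[:2]])
E
python3 -c "
import cv2,numpy as np
b=cv2.resize(cv2.imread('pics/s15.png')[180:240,300:360],None,fx=6,fy=6,interpolation=2)
a=cv2.resize(cv2.imread('pics/w15.png')[200:320,220:370],(450,360),interpolation=2)
cv2.imwrite('pics/s15z.png',np.hstack([b,a]))"
```

```text
clock: 19.48
ee_pos: [0.5785, 0.0884, 0.156]
tcp_rot: [0.996, 0.086, -0.001, 0.001]
wrist_force: [-0.2, -0.6, 0.1]
finger_gap: 0.007
t 19.48 p [0.5785 0.0884 0.156 ] F [-0.2 -0.6  0.1] gap 0.007
t 19.58 p [0.5794 0.0892 0.1569] F [-0.1  0.7 -1. ] gap 0.002
wrist linch_pin []
wrist ring_far []
scene linch_pin []
scene ring_far [(array([ 0.3282, -0.3548,  0.0009]), 0.66)]
```

View pics/s15z.png

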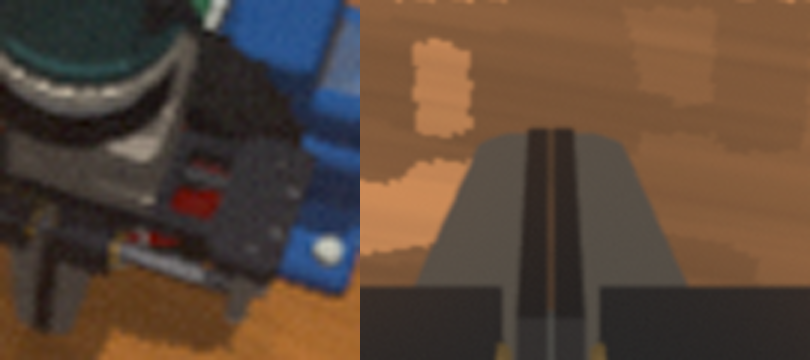

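```bash
python3 -m inch '[[[30,0,0],0,0],[[50,0,-20],0,0],[[60,0,-60],0,0],[[60,-30,-100],0,0],[[60,-60,-100],0,0],[[60,-60,-100],0,0],[[60,-60,-100],0,0]]'
python3 - <<'E'
from h import *
p,Rm=st();snap('wrist','w16');snap('scene','s16');st()
for n in('wrist','scene'):
  for o in ('linch_pin','ring_far','pin_tip','axle_hole','hub_face'):
    print(n,o,[(np.round(x['position'],4),round(x['confidence'],2)) for x in viewer.place_of(n,o)[:2]])
E
python3 -c "
import cv2,numpy as np
b=cv2.resize(cv2.imread('pics/s16.png')[170:250,290:370],(400,400),interpolation=2)
a=cv2.resize(cv2.imread('pics/w16.png')[180:340,200:360],(400,400),interpolation=2)
cv2.imwrite('pics/s16z.png',np.hstack([b,a]))"
```

```text
clock: 20.37
ee_pos: [0.6277, 0.1629, 0.2585]
tcp_rot: [0.996, 0.089, 0.001, -0.001]
wrist_force: [-0.3, -0.2, -0.4]
finger_gap: 0.005
t 20.37 p [0.6277 0.1629 0.2585] F [-0.3 -0.2 -0.4] gap 0.005
t 20.47 p [0.628  0.1589 0.2568] F [ 0.6 -1.  -0.5] gap 0.004
wrist linch_pin []
wrist ring_far []
wrist pin_tip []
wrist axle_hole []
wrist hub_face []
scene linch_pin [(array([0.5428, 0.0974, 0.1585]), 0.45)]
scene ring_far [(array([0.539 , 0.092 , 0.1586]), 0.74), (array([0.5406, 0.0735, 0.1178]), 0.55)]
scene pin_tip [(array([0.5441, 0.0726, 0.1256]), 0.43)]
scene axle_hole [(array([0.5418, 0.0912, 0.1623]), 0.52)]
scene hub_face [(array([0.5298, 0.0829, 0.1498]), 0.69)]
```

View pics/s16z.png

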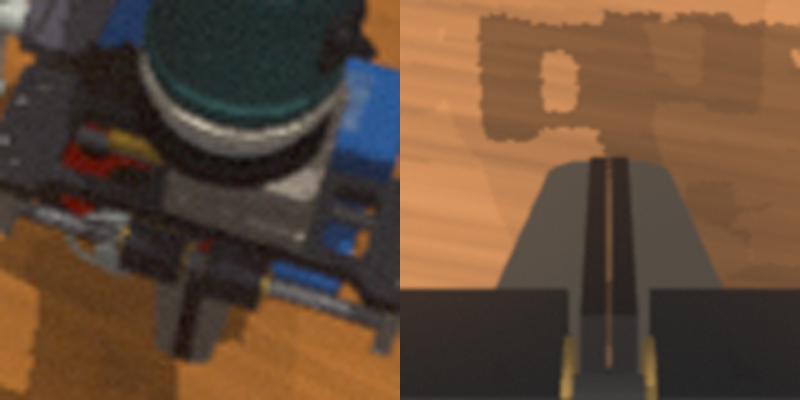

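View pics/w16.png

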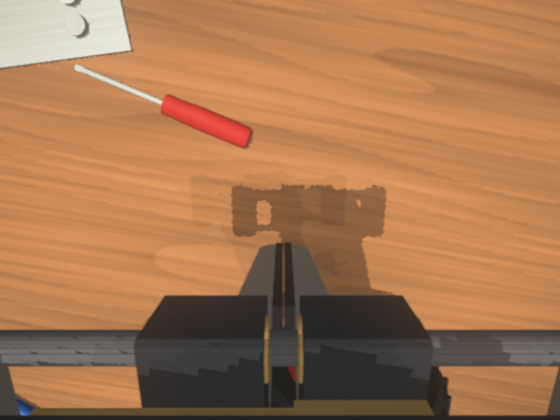

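```bash
python3 -m inch '[[[-10,-20,-40],0,0],[[-45,-40,-50],0,0],[[-80,-50,-50],0,0],[[-80,-50,-50],0,0],[[-80,-50,-50],0,0]]'
python3 - <<'E'
from h import *
p,Rm=st();snap('wrist','w17');snap('scene','s17');st()
for n in('wrist','scene'):
  for o in ('linch_pin','ring_far','pin_tip','hub_face'):
    print(n,o,[(np.round(x['position'],4),round(x['confidence'],2)) for x in viewer.place_of(n,o)[:2]])
E
python3 -c "
import cv2,numpy as np
b=cv2.resize(cv2.imread('pics/s17.png')[170:250,290:370],(400,400),interpolation=2)
a=cv2.resize(cv2.imread('pics/w17.png')[170:270,300:400],(400,400),interpolation=2)
cv2.imwrite('pics/s17z.png',np.hstack([b,a]))"
```

```text
clock: 21.38
ee_pos: [0.5392, 0.1958, 0.3083]
tcp_rot: [0.996, 0.088, 0.001, 0.0]
wrist_force: [0.3, -0.2, 0.4]
finger_gap: 0.006
t 21.38 p [0.5392 0.1958 0.3083] F [ 0.3 -0.2  0.4] gap 0.006
t 21.48 p [0.5415 0.1945 0.3077] F [ 0.  -0.4 -0.5] gap 0.006
wrist linch_pin [(array([0.539 , 0.0962, 0.1593]), 0.66)]
wrist ring_far [(array([0.5433, 0.0717, 0.1174]), 0.68)]
wrist pin_tip [(array([0.5386, 0.0734, 0.1246]), 0.92)]
wrist hub_face [(array([0.5295, 0.0908, 0.1517]), 0.62)]
scene linch_pin [(array([0.5395, 0.0939, 0.1581]), 0.63)]
scene ring_far [(array([0.5408, 0.0756, 0.1148]), 0.4)]
scene pin_tip [(array([0.5447, 0.0718, 0.1237]), 0.47), (array([ 0.3229, -0.3585,  0.0014]), 0.4)]
scene hub_face [(array([0.5275, 0.0811, 0.1502]), 0.6)]
```

View pics/s17z.png

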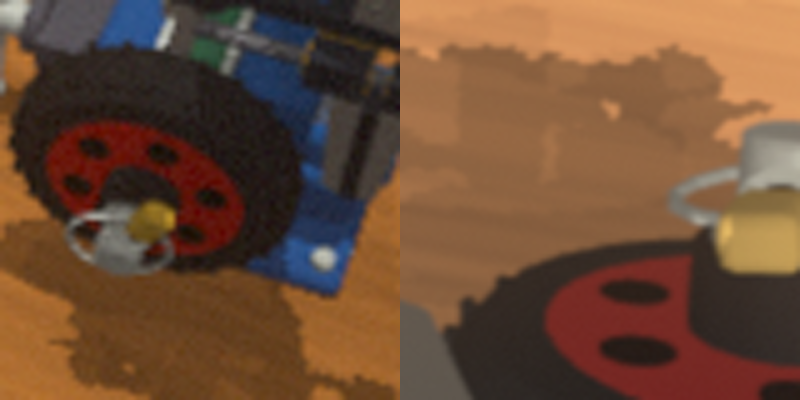

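View pics/w17.png

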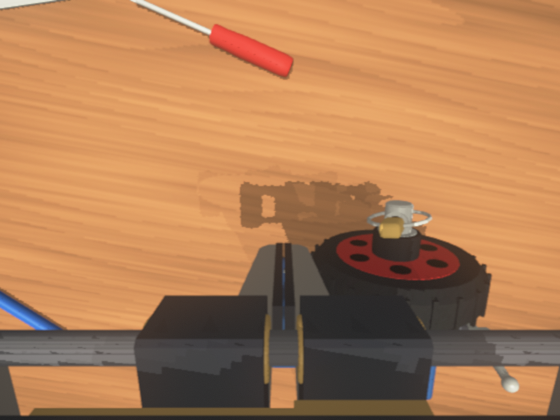

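Run:
```python
from h import *
st()
im=snap('wrist','w18');c=viewer.calibration('wrist');im2=snap('scene','s18')
u=np.array([.9857,.1685,0]);n=np.array([-.1685,.9857,0]);t=np.radians(31);dh=np.sin(t)*n+np.cos(t)*np.array([0,0,1]);y=np.cross(dh,u)
M=np.array([.5400,.0935,.1597]);H=M+.007*dh
for cam,img,box in(('wrist',im,(350,180,90,80)),('scene',im2,(295,200,40,35))):
    out=[]
    for ph in (1.2,1.57):
        x=np.cos(ph)*u-np.sin(ph)*dh
        al=np.linspace(0,2*np.pi,120);P=H+np.outer(.02625+.02825*np.cos(al),x)+np.outer(.02825*np.sin(al),y)
        q=proj(cam,P);bx,by,w,h=box;s=400/w
        o=cv2.resize(img[by:by+h,bx:bx+w,::-1],None,fx=s,fy=s,interpolation=2)
        o=cv2.resize(o,(400,350))
        for a,b in q: cv2.circle(o,(int((a+.5-bx)*400/w),int((b+.5-by)*350/h)),1,(0,255,0),-1)
        out.append(o)
    cv2.imwrite(f'pics/ov_{cam}.png',np.hstack(out))
```

```text
t 21.88 p [0.541  0.1949 0.3071] F [ 0.9  0.5 -0.4] gap 0.004
```

View pics/ov_wrist.png

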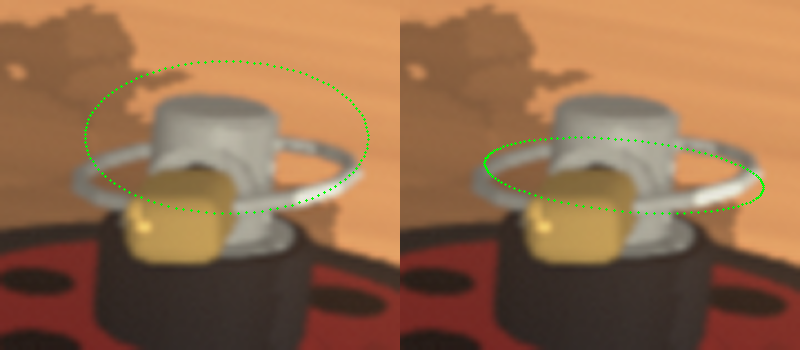

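View pics/ov_scene.png

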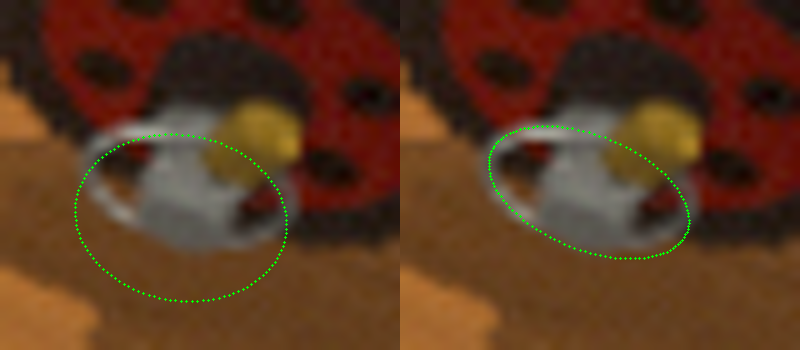

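Run:
```python
from h import *
from scipy.optimize import least_squares
u=np.array([.9857,.1685,0]);n=np.array([-.1685,.9857,0]);t0=np.radians(31);up=np.array([0,0,1.])
M=np.array([.5400,.0935,.1597])
W=np.array([(75,182),(358,168),(300,198),(310,147),(135,151),(250,207),(95,200)])*[90/400,80/350]+[350,180]-.5
S=np.array([(87,165),(297,205),(140,131),(115,202),(260,240),(100,145)])*[40/400,35/350]+[295,200]-.5
al=np.linspace(0,2*np.pi,361)
def ring(q):
    k,sw,ph,du,dl=q;t=t0
    dh=np.sin(t)*n+np.cos(t)*up;y=np.cross(dh,u)
    x0=np.cos(sw)*u+np.sin(sw)*y;y0=np.cross(dh,x0)
    x=np.cos(ph)*x0-np.sin(ph)*dh
    H=M+(.007+k)*dh+du*u+dl*y
    return H+np.outer(.02625+.02825*np.cos(al),x)+np.outer(.02825*np.sin(al),y0)
def res(q):
    P=ring(q);r=[]
    for cam,O,w in(('wrist',W,1),('scene',S,2)):
        p=proj(cam,P)
        r+=[w*np.linalg.norm(p-o,axis=1).min() for o in O]
    return r+[(q[3])/.002,q[4]/.002]
for ph in(1.3,1.57):
    g=least_squares(res,[0,.1,ph,0,0],diff_step=1e-3,x_scale=[.003,.1,.1,.002,.002]);print(g.x.round(4),np.round(g.fun,2),g.cost)
for k in (0,.004,.008):
    g=least_squares(lambda q:res([k,*q]),[.1,1.5,0,0],diff_step=1e-3,x_scale=[.1,.1,.002,.002]);print(k,g.x.round(3),g.cost)
```

```text
[ 4.1000e-03  1.3950e-01  1.5695e+00  5.0000e-04 -0.0000e+00] [ 0.95  0.39  0.81  0.47  0.75  0.4   0.7   1.28  0.6   0.68  0.76  0.64
  1.04  0.25 -0.01] 3.874113516614753
[ 4.2000e-03  1.3960e-01  1.5695e+00  6.0000e-04 -1.0000e-04] [ 1.01  0.47  0.81  0.45  0.75  0.37  0.73  1.26  0.59  0.66  0.75  0.61
  1.01  0.28 -0.05] 3.8674579850241106
0 [ 1.39e-01  1.57e+00 -1.00e-03  1.00e-03] 5.647604259459878
0.004 [ 1.39e-01  1.57e+00  1.00e-03 -0.00e+00] 3.8736408167629275
0.008 [ 1.400e-01  1.567e+00  2.000e-03 -1.000e-03] 5.623968558143763
```

```bash
python3 -m inch '[[[-8,40,0],0,0],[[-17,80,10],0,0],[[-17,91,40],0,0],[[-17,91,70],0,0],[[-17,91,80],0,0],[[-17,91,80],0,0],[[-17,91,80],0,0]]'
python3 - <<'E'
from h import *
p,Rm=st();print((Rm.T@(np.array([.539,.101,.2116])-p)*1000).round(1))
E
```

```text
clock: 22.57
ee_pos: [0.5399, 0.1036, 0.2279]
tcp_rot: [0.996, 0.087, -0.0, -0.0]
wrist_force: [0.1, 0.1, 0.3]
finger_gap: 0.003
t 22.57 p [0.5399 0.1036 0.2279] F [0.1 0.1 0.3] gap 0.003
[-1.3  2.4 16.3]
```

```bash
python3 -m inch '[[[-1,2,5],0,0],[[-1,2,9],0,0],[[-1,2,12],0,0],[[-1,2,12],0,0]]';python3 -m inch '[[[0,0,1.5],0,0],[[0,0,2],0,0],[[0,0,2],0,0]]';python3 -m inch '[[[0,0,1.5],0,0],[[0,0,2],0,0],[[0,0,2],0,0]]'
```

```text
clock: 22.9
ee_pos: [0.5389, 0.1006, 0.2153]
tcp_rot: [0.996, 0.087, -0.0, 0.0]
wrist_force: [0.2, 0.4, 0.5]
finger_gap: 0.004
clock: 23.15
ee_pos: [0.5391, 0.1005, 0.2135]
tcp_rot: [0.996, 0.087, 0.0, -0.0]
wrist_force: [-0.1, -0.3, -0.1]
finger_gap: 0.003
clock: 23.4
ee_pos: [0.5395, 0.1007, 0.2126]
tcp_rot: [0.996, 0.087, 0.001, -0.0]
wrist_force: [-2.8, 1.4, 7.8]
finger_gap: 0.005
```

```bash
python3 -m inch '[[[0,0,1],0,0],[[0,0,1.5],0,0],[[0,0,1.5],0,0]]'
```

```text
clock: 23.65
ee_pos: [0.5401, 0.1011, 0.2123]
tcp_rot: [0.996, 0.087, 0.002, -0.0]
wrist_force: [-2.8, -0.1, 13.4]
finger_gap: 0.001
```

Firm stop: the pin is seated. I'll back off and take a last look.

```bash
python3 -m inch '[[[0,0,-20],0,0],[[0,0,-50],0,0],[[5,-30,-80],0,0],[[5,-60,-90],0,0],[[5,-90,-90],0,0],[[5,-90,-90],0,0],[[5,-90,-90],0,0],[[5,-90,-90],0,0]]'
python3 - <<'E'
from h import *
p,Rm=st();snap('wrist','w20');snap('scene','s20');st()
for n in('wrist','scene'):
  for o in ('linch_pin','ring_far','pin_tip','hub_face','axle_hole'):
    print(n,o,[(np.round(x['position'],4),round(x['confidence'],2)) for x in viewer.place_of(n,o)[:2]])
E
python3 -c "
import cv2,numpy as np
b=cv2.resize(cv2.imread('pics/s20.png')[190:250,300:360],(400,400),interpolation=2)
a=cv2.resize(cv2.imread('pics/w20.png')[170:270,340:440],(400,400),interpolation=2)
cv2.imwrite('pics/s20z.png',np.hstack([b,a]))"
```

```text
clock: 24.32
ee_pos: [0.5284, 0.1891, 0.2995]
tcp_rot: [0.996, 0.087, -0.0, 0.0]
wrist_force: [-0.3, -0.4, -0.1]
finger_gap: 0.004
t 24.32 p [0.5284 0.1891 0.2995] F [-0.3 -0.4 -0.1] gap 0.004
t 24.42 p [0.5287 0.1882 0.2994] F [ 0.3 -1.  -0.1] gap 0.001
wrist linch_pin [(array([0.5381, 0.0946, 0.1582]), 0.82)]
wrist ring_far [(array([0.5464, 0.073 , 0.1133]), 0.79)]
wrist pin_tip [(array([0.5404, 0.0749, 0.1238]), 0.92)]
wrist hub_face [(array([0.5319, 0.0925, 0.1482]), 0.85)]
wrist axle_hole [(array([0.537 , 0.0911, 0.1636]), 0.97)]
scene linch_pin [(array([0.5414, 0.095 , 0.1607]), 0.43)]
scene ring_far [(array([0.5419, 0.0749, 0.116 ]), 0.6)]
scene pin_tip [(array([0.5437, 0.0755, 0.1247]), 0.5)]
scene hub_face [(array([0.5287, 0.0833, 0.1489]), 0.7)]
scene axle_hole []
```

View pics/s20z.png

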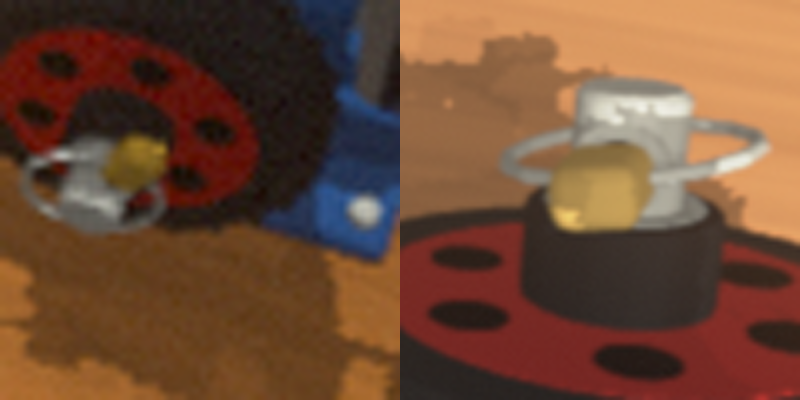

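```bash
python3 -c "
from bench import sign_off;print(sign_off())"
```

```text
the job is handed in; nothing more can be done
None
```

The job is handed in at about 24.5 s of the 67 s allowed, and my checks say every step was completed. No verdict was reported.

**What I did**
- I pushed the wheel home by its hub until it hit a hard stop at about 21 N.
- I gripped the pin's head across x instead of across y as the listing advises, because the tool could only point straight down. I tilted the pin to the hole's lean, about 31°, against the mouth of the hole in the block.
- I slid the pin down the leaning hole to a firm stop, with the ring pointing off the end of the axle.
- I pushed the far side of the ring down and inward until it snapped over the tip.
- I pressed on the head once more, then moved the arm clear.

**Last checks**
- **Wheel:** the hub face is still where it stood at the hard stop.
- **Ring:** fitting the ring's outline in two pictures gave an angle of 1.57 rad. Its far side is about 47 mm below the hole's upper mouth.
- **Pin seating:** pressing the head met a firm stop of about 13 N, within 1 mm of the height expected for a seated pin. The shoulder estimates agree to about 2 mm.
- **Robot:** nothing was touching at the end. I did not measure the bystanders again, but no move went near them.

**Disagreements**
- The ring-outline fit put the shoulder about 4 mm high, but it constrained that value poorly. I pressed the head to check it, and the press and the position estimates both said seated.
- The pin had swivelled about 8° about its own axis, and slightly more after the press.

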